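# Guarded trim knob of the ball spinner

### The job

Lift the clear flip guard of the grey spinner controller by its steel bar, swing it back until its orange stay drops behind the brass catch, and let go so that the guard stands propped open by itself. Then turn the black knob clockwise until its red pointer presses firmly against the brass stop post, feeling for the stop and never forcing it, and let go leaving the pointer against the post. Leave the things standing round the controller where they are.

Things in the scene. Friction and masses are not known exactly. Their poses are not given: they have to be found in the camera images.
- controller: Grey housing fixed to the counter, 202 (x) x 190 (y) x 60 mm high. Origin at counter level straight under the knob's axis; its x points from front to back (hinge side), z up. It spans x -95 to +107, y -95 to +95 mm. On its top: two hinge pillars (18 x 12, 56 mm tall) at x +85, y +-83; a thin rubber rest (46 mm tall) at x -30, y -64.
- guard_hinge (a point): Centre of the guard's hinge axis, which runs along the controller's y, 110 mm above the counter and 85 mm behind the knob's axis.
- lift_bar (a point): Centre of the guard's round steel lift bar: 10 mm thick, 90 mm long, parallel to the hinge and 158 mm from it; shut, it is 110 mm above the counter (50 mm over the housing). 33 mm gap between bar and the guard's yellow edge; 8 mm arms 90 mm apart carry its ends. Pinched, it turns in the fingers as the guard swings, so the hand can keep pointing down.
- guard (a joint): Angle of the clear guard plate (120 x 150 mm, 0.09 kg), rad: 0 shut and level, 1.57 upright, at most 2.1; grows as the bar is lifted and swung back. A spring and its weight (together up to 0.2 N m) shut it if let go unpropped. The stay catches at about 1.88 rad (swing to 2.0 to be sure); let go then, the guard comes back to about 1.58 rad and stays propped.
- catch (a point): Brass catch on the housing's top near its left edge (controller y +70 mm), 6 mm high, upright face to the back and a ramp in front. The orange stay, a rod 8 mm thick pivoted under the guard at the same y, trails its foot along the housing and drops behind this catch by itself.
- knob: Black knob; turns about z, stays where left (friction 0.06 N m). Origin on its axis, 60 mm above the counter (housing's top). Bar grip 40 mm long (knob's x), 14 mm wide (y), 11 to 39 mm above the housing, on a skirt 38 mm wide. Red pointer along its -x, 8 mm wide, up to 7 mm above the housing, 34 mm from the axis. Starts 0.35 to 0.8 rad clockwise (from above) of the controller's -x.
- knob_grip (a point): On the knob's axis, 31 mm above the housing's top (91 mm above the counter): the height at which to grip the bar. Between 0.6 and 1.55 rad of clockwise turning lead to the stop.
- pointer (a point): Point on the red pointer arm, 28 mm from the knob's axis, 5 mm above the housing's top.
- dial: Thin aluminium dial ring (fixed) under the knob, origin on its axis at the housing's top. On it stands a brass stop post: 8 mm thick, 11 mm high, 28 mm from the axis, set to another angle each time; no reading gives that angle, so feel for it. The pointer meets it somewhere between 1.4 and 1.9 rad clockwise (from above) of the controller's -x.
- dial_top (a point): Centre of the dial ring. The post has a stiff cushion behind it: once touched, the moment about the knob's axis climbs about 0.1 N m per 0.011 rad of the knob. A firm press is over 5 N at the post (0.14 N m, beside the knob's friction); over 22 N (0.62 N m) damages it. Aim for about 10 N (0.28 N m). Let go then, the friction leaves the pointer resting on the post with about 2 N.
- wax_mid (a point): Centre of a round wax pot, 66 mm wide, 30 mm high, loose beside the controller: leave it.
- weight_mid (a point): Centre of a round brass weight, 46 mm wide, 16 mm high, loose beside the controller: leave it.
- insert_mid (a point): Centre of an orange vinyl finger insert, 24 mm wide, 24 mm high, standing loose: leave it.
- dropper_mid (a point): Centre of a brown dropper bottle, 33 mm wide, 102 mm high, standing loose: leave it.

How it is judged:
By the outcome, as a careful person would: the job done as asked, in the order asked, and still so for the second after the job is handed in, with the robot touching nothing.
It also fails if it takes over 72 s, if anything falls off the work surface, if the arm or the gripper's body presses on something with over 40 N, if the wrist force passes 120 N, or if a joint passes its speed limit or range.

### The arm

A 6-joint arm with a two-finger parallel gripper is mounted at the origin on a cart in front of the work surface, level with it; the furniture and walls round the work are solid. World frame = base frame: x ahead of the robot, y to its left, z up, the work surface at z = 0. Lengths are in m, angles in rad, forces in N, time in s.
With the tool pointing down it reaches from about 0.4 to 0.825 m from the base axis. Payload 7 kg.
Tool frame: the origin (TCP) lies between the finger pads; the fingertips stand 11 mm ahead of it and the grasp point (between the pads) lies 8 mm behind it; x points along the fingers, z is the direction in which the jaws open and shut, and the axes are right-handed (so a half turn about x gives the same grasp; the last joint's range is limited). The gripper opens to 88 mm and grips with 3 to 60 N. Pads are 19 mm wide; open, the fingers measure 130 mm over their backs; the gripper's body (78 mm by 193 mm) begins 47 mm behind the grasp point.
Start: joints at [1.551, 0.359, 0.012, 0, -1.224, -0.288], TCP at [0.205, 0.643, 0.238] pointing down, gripper open.
Joint ranges: [-3.07, 3.07], [-1.43, 2.12], [-1.02, 1.25], [-3.03, 1.67], [-3.05, -0], [-3.03, 3.03]. Speed limits (rad/s): [2.39, 2.39, 3.01, 3.14, 3.14, 3.14].

### API

Orientations are given as [roll, pitch, yaw] about the fixed x, y, z axes, in that order (R = Rz(yaw) Ry(pitch) Rx(roll)).
In Python, from station import arm gives the robot as it stands.
- The arm moves only by the tool jog_arm, never from a script. Its argument "motion" is a list of rows, each an object of numbers: "dx", "dy", "dz": the shift along the tool's x, y, z in m; "twist": the turn about the tool's x in degrees. In form: [{"dx": .., "dy": .., "dz": .., "twist": ..}, ...]. A call has 1 to 20 rows; each row is the pose to reach, as a shift and turn from the pose commanded when the call began, along the tool's axes at that moment; what a row does not reach only later rows make up. A row lasts 1/12 s, in which the tool goes at most 41.7 mm and 7.16 degrees, less where a joint would pass 70% of its speed; a pose out of reach is approached as far as the arm can. A call with a gripper value outside its range is refused whole. "gripper" is the finger opening in m, from 0 to 0.0876, set as the call begins (left out, the last holds). The fingers move at their own pace and stop on an object; "newtons" is the grip in N (left out, the last holds). Time passes only in rows, so rows that repeat a pose let the fingers close. It gives the time, the measured TCP pose, the force and the opening at its end, in the units of the state.
- arm.get_state(): the state, without advancing time (a new reading comes with each control period).
- arm.grab_frame(name): name is "scene" or "side" or "wrist"; returns the picture (384x512x3 uint8, red, green, blue); there is no depth.
- arm.camera_model(name): a dict with "camera_matrix" (3x3 intrinsics, pixels), "k1" (the pictures are not rectified: a ray, as slopes to the right and down, at radius r is drawn at 1 + k1 r^2 times it, then the intrinsics apply), "eye" and "attitude" of the camera in the world. Camera axes: x right, y down, z forward; pixel columns grow to the right and rows downward; lengths in m; the calibration is good to about 2 mm. A picture is of the moment at which its call begins: read the wrist's pose just before it. camera_model takes no time and is no camera call; for the wrist camera it gives the pose at the moment of the call.
- arm.job_done(): hands the job in, once; it reports no verdict.
The state is a dict: "t": time; "q": joint angles; "qd": joint speeds; "joint_efforts": joint torques, N m; "eef_pos": TCP position; "ee_rot": TCP orientation; "force": force on the tool from outside, world axes, zero at the start; "moment": the same for the moment, N m; "width": finger opening in m.
Only numpy, scipy, OpenCV 4.12 (cv2) and the standard library are available. Lean on these libraries where they do the work, as an engineer would, in place of code of your own. Each camera call takes 0.05 s, during which the arm holds its last target.

## Working session

There is one attempt and no reset: what is moved stays moved. The work goes in short steps, Python scripts to look and compute and a tool call to move; the robot and the scene stay as the last step left them, time stands still between calls to the robot, and variables do not carry over. Pictures are saved under pics/ and viewed, and the job is handed in when it is done.

Besides the shell and the picture viewer there is one more tool, called after "Call:" by a JSON object that holds its "method" and its "body", one argument or row to a line. jog_arm: Moves the arm, as the interface text tells. Its arguments: {"type":"object","properties":{"motion":{"type":"array"},"gripper":{"type":"number"},"newtons":{"type":"number"}},"required":["motion"]}

```bash
ls; mkdir -p pics
python3 - <<'E'
from station import arm
import cv2
s=arm.get_state();print(s)
for n in("scene","side","wrist"):
    m=arm.camera_model(n);print(n,m)
    im=arm.grab_frame(n);cv2.imwrite(f"pics/{n}0.png",cv2.cvtColor(im,cv2.COLOR_RGB2BGR))
E
```

```text
pics
{'t': 0.0, 'q': array([ 1.55111655e+00,  3.59389020e-01,  1.10568352e-02, -3.68646857e-04,
       -1.22409965e+00, -2.88141467e-01]), 'qd': array([ 0.00165986,  0.00084591,  0.00111213, -0.00146766, -0.0009987 ,
       -0.00229472]), 'joint_efforts': array([-1.03976232e-03, -5.82718384e+01,  2.93053150e+01,  6.99693024e+00,
        6.76166557e-03, -1.65766774e-04]), 'eef_pos': array([0.20436205, 0.64282036, 0.23661708]), 'ee_rot': array([ 0.07936668,  1.56912449, -1.79937644]), 'force': array([ 0.44122091, -0.7113521 , -0.09250166]), 'moment': array([0.02085617, 0.01524174, 0.04190181]), 'width': 0.08761142589524813}
scene {'camera_matrix': array([[390.79039187,   0.        , 260.1830326 ],
       [  0.        , 390.79039187, 192.18105885],
       [  0.        ,   0.        ,   1.        ]]), 'k1': -0.012686394020641954, 'eye': array([ 0.07915746, -0.64659882,  0.58535066]), 'attitude': array([-2.09467308,  0.02538744, -0.62122676])}
side {'camera_matrix': array([[358.17603204,   0.        , 254.65973796],
       [  0.        , 358.17603204, 195.60534348],
       [  0.        ,   0.        ,   1.        ]]), 'k1': -0.07437544687041728, 'eye': array([0.4376769 , 0.788371  , 0.47828588]), 'attitude': array([-2.05316141, -0.00845054, -3.00932541])}
wrist {'camera_matrix': array([[285.62043639,   0.        , 254.76514318],
       [  0.        , 285.62043639, 190.48995355],
       [  0.        ,   0.        ,   1.        ]]), 'k1': -0.001748625935533311, 'eye': array([0.27583425, 0.62125005, 0.38402763]), 'attitude': array([ 2.85993794e+00, -1.10937058e-03, -1.87870123e+00])}
```

View pics/scene0.png

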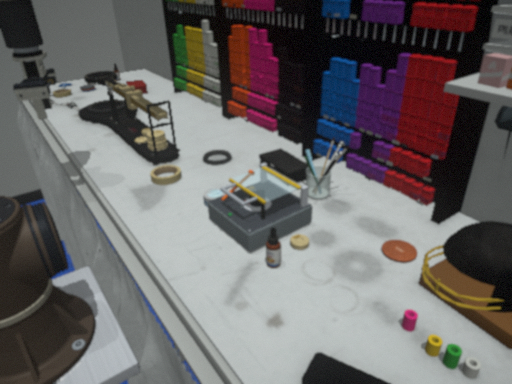

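View pics/side0.png

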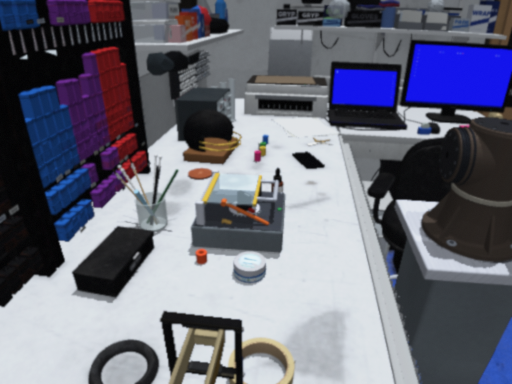

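View pics/wrist0.png

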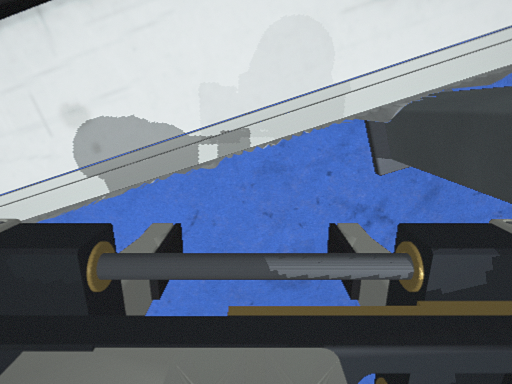

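The scene view shows the controller near (258,208), with the dropper at (273,248). The side view shows it near (240,215), with the wax pot at (250,265) and the insert at (201,256). I'll enlarge both.

Run:
```python
import cv2
a=cv2.imread("pics/scene0.png")[150:280,190:350];cv2.imwrite("pics/sc1.png",cv2.resize(a,None,fx=5,fy=5,interpolation=cv2.INTER_CUBIC)[:600])
a=cv2.imread("pics/side0.png")[160:290,180:300];cv2.imwrite("pics/sd1.png",cv2.resize(a,None,fx=5,fy=5,interpolation=cv2.INTER_CUBIC)[:600])
```

```text
(no output)
```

View pics/sc1.png

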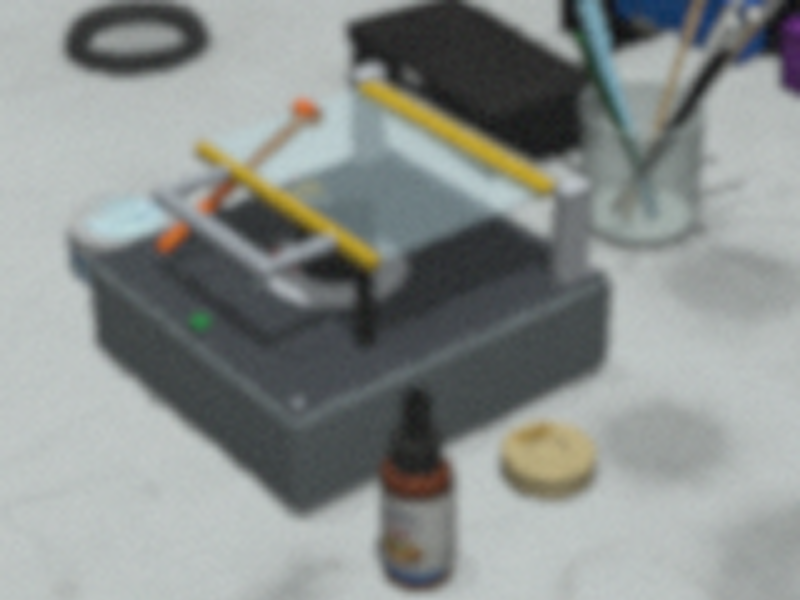

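View pics/sd1.png

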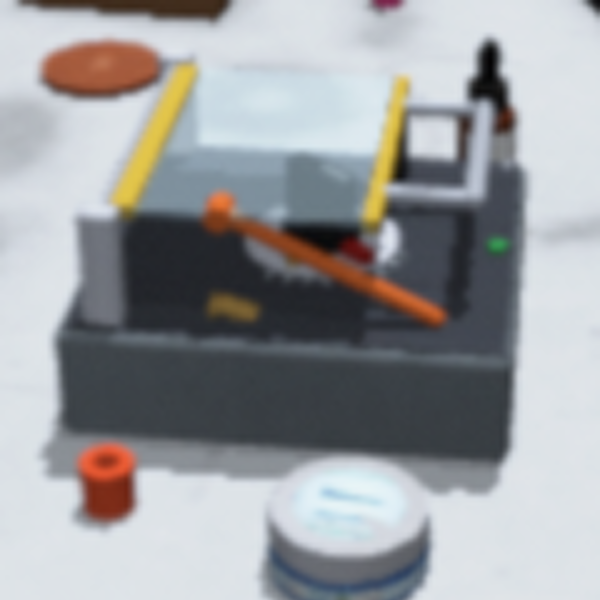

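```bash
cat > h.py <<'E'
import numpy as np,cv2
from scipy.spatial.transform import Rotation as Ro
from scipy.optimize import least_squares
def proj(m,P):
    R=Ro.from_euler('xyz',m['attitude']).as_matrix()
    c=(np.atleast_2d(P)-m['eye'])@R
    s=c[:,:2]/c[:,2:]; s=s*(1+m['k1']*(s**2).sum(1,keepdims=True))
    K=m['camera_matrix']; return s*[K[0,0],K[1,1]]+[K[0,2],K[1,2]]
def ray(m,uv):
    K=m['camera_matrix']; d=(np.array(uv,float)-[K[0,2],K[1,2]])/[K[0,0],K[1,1]]; s=d.copy()
    for _ in range(10): s=d/(1+m['k1']*(s@s))
    R=Ro.from_euler('xyz',m['attitude']).as_matrix(); return R@np.array([*s,1])
def onplane(m,uv,z):
    r=ray(m,uv); return m['eye']+r*(z-m['eye'][2])/r[2]
def tw(p,P):
    P=np.atleast_2d(P)/1000.; c,s=np.cos(p[2]),np.sin(p[2])
    return np.c_[p[0]+c*P[:,0]-s*P[:,1],p[1]+s*P[:,0]+c*P[:,1],P[:,2]]
E
python3 - <<'E'
from h import *
from station import arm
ms=arm.camera_model("scene");md=arm.camera_model("side")
S=[((-95,-95,60),(302,426)),((-95,-95,0),(303,513)),((107,-95,60),(608,285)),((107,-95,0),(603,362)),((-95,95,60),(93,270)),((-95,95,0),(98,345)),
((-73,-45,110),(268,273)),((-73,45,110),(157,193)),((85,-83,116),(572,182)),((85,83,116),(371,70)),((-40,-75,110),(378,262)),((-40,75,110),(200,148))]
D=[((107,95,0),(65,430)),((107,95,60),(60,335)),((-95,95,0),(508,460)),((-95,95,60),(515,357)),((-73,45,110),(482,195)),((-73,-45,110),(490,105)),((85,83,116),(100,213)),((-40,75,110),(373,222)),((-40,-75,110),(403,82))]
cS=np.array([a for a,_ in S]);uS=np.array([b for _,b in S])/5+[190-.4,150-.4]
cD=np.array([a for a,_ in D]);uD=np.array([b for _,b in D])/5+[180-.4,160-.4]
f=lambda p:np.r_[(proj(ms,tw(p,cS))-uS).ravel(),(proj(md,tw(p,cD))-uD).ravel()]
r=least_squares(f,[.6,0,0],loss='soft_l1');print(r.x);print(f(r.x).reshape(-1,2).round(1))
for w,m,z in(("S",ms,uS),):
  g=lambda p:(proj(ms,tw(p,cS))-uS).ravel()
  print(least_squares(g,r.x).x); g=lambda p:(proj(md,tw(p,cD))-uD).ravel(); print(least_squares(g,r.x).x)
p=r.x
print("bar",tw(p,(-73,0,110)),"dropper",onplane(ms,[190+417/5,150+580/5],0))
np.save("pose.npy",p)
E
```

```text
[0.55786847 0.05756093 0.04205739]
[[-0.2 -0. ]
 [ 0.6  3.3]
 [ 2.4 -2.3]
 [ 2.5  1.8]
 [-2.1 -2.1]
 [-0.9  2. ]
 [ 0.5 -0.4]
 [ 1.4  1. ]
 [ 0.7  0. ]
 [-1.   0.1]
 [-2.4  2.2]
 [-2.9  1.5]
 [-1.1  2.8]
 [-2.2 -0.8]
 [ 0.4  2.4]
 [ 0.2  0.2]
 [-1.7  0.2]
 [-1.8  0.7]
 [-0.6 -1.2]
 [ 3.9  0.7]
 [ 2.8 -0.5]]
[0.56037883 0.06031818 0.03394369]
[0.5586315  0.05463358 0.04908281]
bar [[0.48493303 0.05449165 0.11      ]] dropper [ 0.48677575 -0.1027988   0.        ]
```

```bash
cat >> h.py <<'E'
def delta(st,pos,yaw=None):
    # row to bring TCP to pos with jaw direction (tool z) at world yaw (mod pi)
    R=Ro.from_euler('xyz',st['ee_rot']).as_matrix()
    d=R.T@(np.array(pos)-st['eef_pos']); out=dict(zip(("dx","dy","dz"),d.round(4)))
    a=np.arctan2(R[1,2],R[0,2])
    if yaw is not None:
        e=yaw-a; e=(e+np.pi/2)%np.pi-np.pi/2
        out["twist"]=np.degrees(e*np.sign(R[2,0])).round(2)
    return out,np.degrees(a).round(2)
E
python3 - <<'E'
from h import *
from station import arm
ms=arm.camera_model("scene");md=arm.camera_model("side");st=arm.get_state()
print(Ro.from_euler('xyz',st['ee_rot']).as_matrix().round(3))
for n,uv,z in(("cup base",(320,197),0),("cupbase2",(322,192),0),("frame base",(177,157),0),("frame leg2",(152,160),0),("blackbox",(305,178),0)):print(n,onplane(ms,uv,z).round(3))
for n,uv in(("cup",(152,228)),("box near",(113,290)),("frame top?",(205,320))):print(n,onplane(md,uv,0).round(3))
# brush tip: triangulate scene (340,142) side(122,168)
for a,b in(((340,142),(122,168)),((310,155),(156,158)),((342,145),(177,172))):
    ra,rb=ray(ms,a),ray(md,b);A=np.c_[ra,-rb];x=np.linalg.lstsq(A,md['eye']-ms['eye'],rcond=None)[0]
    print(ms['eye']+ra*x[0],md['eye']+rb*x[1])
p=np.load("pose.npy")
print(tw(p,(151,0,254)))
print(delta(st,[.44,.055,.35],p[2]))
E
```

```text
[[-0.     0.953 -0.303]
 [-0.001 -0.303 -0.953]
 [-1.     0.     0.001]]
cup base [0.778 0.056 0.   ]
cupbase2 [0.802 0.073 0.   ]
frame base [0.568 0.577 0.   ]
frame leg2 [0.487 0.61  0.   ]
blackbox [0.822 0.171 0.   ]
cup [0.781 0.09  0.   ]
box near [0.773 0.312 0.   ]
frame top? [0.578 0.357 0.   ]
[0.85121912 0.06330924 0.15045123] [0.84763822 0.06382246 0.14493193]
[0.73764744 0.06240861 0.14307934] [0.76078257 0.0599255  0.17354415]
[ 0.78329112 -0.00683388  0.18292001] [0.73406548 0.00538148 0.11620922]
[[0.70873495 0.06390972 0.254     ]]
({'dx': np.float64(-0.1125), 'dy': np.float64(0.4027), 'dz': np.float64(0.4891), 'twist': np.float64(69.95)}, np.float64(-107.64))
```

Call:
{"method": "jog_arm", "body": {
  "motion": [
    {"dx": -0.04,"dy": 0,"dz": 0,"twist": 0},
    {"dx": -0.08,"dy": 0.02,"dz": 0.02,"twist": 4},
    {"dx": -0.06,"dy": 0.42,"dz": 0.49,"twist": 70},
    {"dx": -0.06,"dy": 0.42,"dz": 0.49,"twist": 70},
    {"dx": -0.06,"dy": 0.42,"dz": 0.49,"twist": 70},
    {"dx": -0.06,"dy": 0.42,"dz": 0.49,"twist": 70},
    {"dx": -0.06,"dy": 0.42,"dz": 0.49,"twist": 70},
    {"dx": -0.06,"dy": 0.42,"dz": 0.49,"twist": 70},
    {"dx": -0.06,"dy": 0.42,"dz": 0.49,"twist": 70},
    {"dx": -0.06,"dy": 0.42,"dz": 0.49,"twist": 70},
    {"dx": -0.06,"dy": 0.42,"dz": 0.49,"twist": 70},
    {"dx": -0.06,"dy": 0.42,"dz": 0.49,"twist": 70},
    {"dx": -0.06,"dy": 0.42,"dz": 0.49,"twist": 70},
    {"dx": -0.06,"dy": 0.42,"dz": 0.49,"twist": 70},
    {"dx": -0.06,"dy": 0.42,"dz": 0.49,"twist": 70},
    {"dx": -0.06,"dy": 0.42,"dz": 0.49,"twist": 70},
    {"dx": -0.06,"dy": 0.42,"dz": 0.49,"twist": 70},
    {"dx": -0.06,"dy": 0.42,"dz": 0.49,"twist": 70},
    {"dx": -0.06,"dy": 0.42,"dz": 0.49,"twist": 70},
    {"dx": -0.06,"dy": 0.42,"dz": 0.49,"twist": 70}
  ],
  "gripper": 0.026,
  "newtons": 30
}}

```text
t: 1.82
eef_pos: [0.4562, 0.0487, 0.2973]
ee_rot: [-0.049, 1.57, 3.132]
force: [0.3, -0.1, -0.6]
width: 0.0265
```

Run:
```python
from h import *
from station import arm
st=arm.get_state();m=arm.camera_model("wrist");print(st['t'],st['eef_pos'],st['q'].round(2),st['width'],m['eye'],m['attitude'])
im=arm.grab_frame("wrist")[:,:,::-1].copy();cv2.imwrite("pics/w1.png",cv2.resize(im,None,fx=1.5,fy=1.5))
im=arm.grab_frame("side")[:,:,::-1].copy();cv2.imwrite("pics/sd2.png",cv2.resize(im,None,fx=1.5,fy=1.5))
p=np.load("pose.npy"); print(delta(st,tw(p,(-73,0,110))[0],p[2]))
for P in((-73,45,110),(-73,-45,110),(-95,-95,60),(-95,95,60)):print(P,(proj(m,tw(p,P))*1.5).round(0))
```

```text
1.8167 [0.45618847 0.04871194 0.29734534] [ 0.54 -0.04 -0.34 -0.   -1.27 -0.5 ] 0.026467902730386426 [ 0.45924709 -0.02525289  0.44464738] [ 2.85986797e+00 -9.58612364e-04 -3.10189521e+00]
({'dx': np.float64(0.1873), 'dy': np.float64(-0.0046), 'dz': np.float64(-0.029), 'twist': np.float64(-0.13)}, np.float64(-177.72))
(-73, 45, 110) [[347. 317.]]
(-73, -45, 110) [[344. 207.]]
(-95, -95, 60) [[373. 142.]]
(-95, 95, 60) [[375. 347.]]
```

View pics/w1.png

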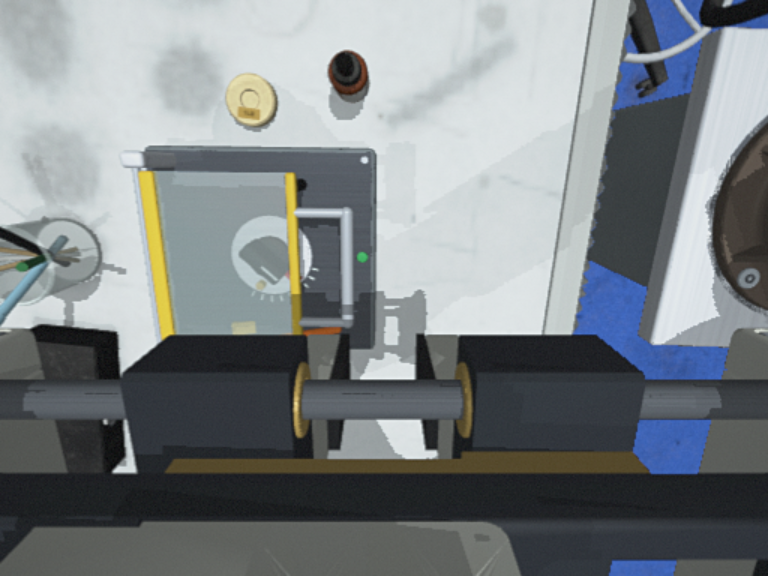

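View pics/sd2.png

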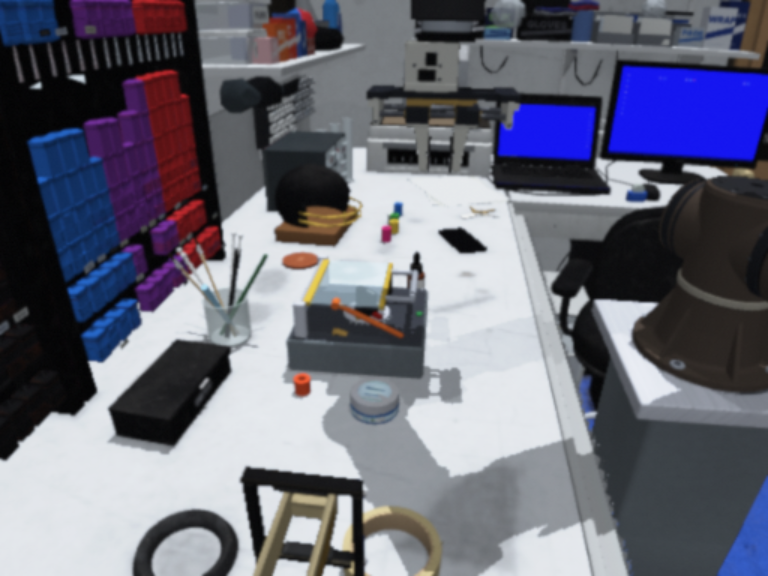

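Wrist view: the steel bar runs from about (347,211) to (348,322), within 2 mm of the prediction. The gripper's 193 mm rail lies along the jaw direction. I'll check the fit on a crop.

Run:
```python
from h import *
from station import arm
p=np.load("pose.npy");m=arm.camera_model("wrist")
im=arm.grab_frame("wrist")[:,:,::-1].copy();cv2.imwrite("pics/w2_raw.png",im)
x0,y0=80,90
b=cv2.resize(im[y0:235,x0:265],None,fx=4,fy=4,interpolation=cv2.INTER_CUBIC)
for P in((-73,45,110),(-73,-45,110),(-95,-95,60),(107,-95,60),(85,-83,116),(0,0,99),(-30,-64,106)):
    u=(proj(m,tw(p,P))[0]-[x0-.375,y0-.375])*4; print(P,u.round(0)); cv2.circle(b,tuple(int(v) for v in u),3,(0,255,0),1)
cv2.imwrite("pics/w2.png",b)
```

```text
(-73, 45, 110) [607. 482.]
(-73, -45, 110) [600. 189.]
(-95, -95, 60) [678.  16.]
(107, -95, 60) [46. 16.]
(85, -83, 116) [21. 52.]
(0, 0, 99) [371. 333.]
(-30, -64, 106) [450. 121.]
```

View pics/w2.png

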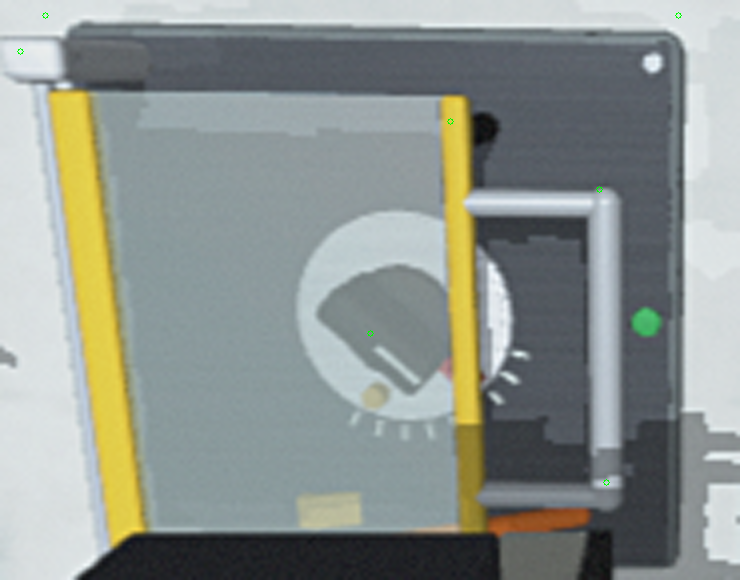

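```bash
cat > fit.py <<'E'
from h import *
from station import arm
ms=arm.camera_model("scene");md=arm.camera_model("side");m=arm.camera_model("wrist")
S=[((-95,-95,60),(302,426)),((107,-95,60),(608,285)),((-95,95,60),(93,270)),
((-73,-45,110),(268,273)),((-73,45,110),(157,193)),((85,-83,116),(572,182)),((85,83,116),(371,70))]
D=[((107,95,60),(60,335)),((-95,95,60),(515,357)),((-73,45,110),(482,195)),((-73,-45,110),(490,105)),((85,83,116),(100,213))]
W=[((-73,-45,110),(604,204)),((-73,45,110),(608,495)),((85,-83,116),(34,58)),((-95,-95,60),(683,30)),((107,-95,60),(65,25))]
cS=np.array([a for a,_ in S]);uS=np.array([b for _,b in S])/5+[189.6,149.6]
cD=np.array([a for a,_ in D]);uD=np.array([b for _,b in D])/5+[179.6,159.6]
cW=np.array([a for a,_ in W]);uW=np.array([b for _,b in W])/4+[79.6,89.6]
g=[lambda p:(proj(ms,tw(p,cS))-uS).ravel(),lambda p:(proj(md,tw(p,cD))-uD).ravel(),lambda p:(proj(m,tw(p,cW))-uW).ravel()]
p0=np.load("pose.npy")
for q in g:
    r=least_squares(q,p0);print(r.x.round(4),r.fun.reshape(-1,2).round(1).tolist())
r=least_squares(lambda p:np.r_[g[0](p),g[1](p),g[2](p)],p0);print(r.x,r.fun.round(1));np.save("pose.npy",r.x)
E
python3 fit.py
```

```text
[0.5564 0.0564 0.0332] [[-1.0, 0.4], [2.4, -1.6], [-2.2, -2.0], [-0.1, -0.0], [1.1, 1.3], [0.6, 0.6], [-0.8, 0.4]]
[0.5553 0.0579 0.0441] [[-1.0, -0.5], [1.6, 0.3], [-0.5, 0.3], [-0.7, 0.8], [0.6, -1.0]]
[0.5562 0.0611 0.0287] [[1.0, 0.2], [0.6, 0.1], [-0.4, 0.5], [1.1, 0.3], [-2.2, -0.8]]
[0.55596947 0.0602483  0.03321424] [-2.1 -0.3  1.2 -2.2 -3.1 -2.6 -1.2 -0.6  0.1  0.7 -0.6  0.  -1.7 -0.1
 -2.  -0.3  0.6  1.2 -1.2  1.  -0.9  1.3 -0.4 -0.7  1.  -0.9  0.9 -0.8
 -0.6  0.   1.  -0.8 -2.4 -1.1]
```

Run:
```python
from h import *
from station import arm
st=arm.get_state();p=np.load("pose.npy");print(st['t'],st['eef_pos'],delta(st,tw(p,(-74,0,111))[0],p[2]),tw(p,(-74,0,111)))
```

```text
1.9667 [0.45605459 0.0500737  0.29759528] ({'dx': np.float64(0.1866), 'dy': np.float64(-0.0066), 'dz': np.float64(-0.0262), 'twist': np.float64(0.57)}, np.float64(-177.53)) [[0.48201029 0.0577909  0.111     ]]
```

Call:
{"method": "jog_arm", "body": {
  "motion": [
    {"dx": 0.03,"dy": -0.007,"dz": -0.026,"twist": 0.5},
    {"dx": 0.07,"dy": -0.007,"dz": -0.026,"twist": 0.5},
    {"dx": 0.1,"dy": -0.007,"dz": -0.026,"twist": 0.5},
    {"dx": 0.13,"dy": -0.007,"dz": -0.026,"twist": 0.5},
    {"dx": 0.14,"dy": -0.007,"dz": -0.026,"twist": 0.5},
    {"dx": 0.14,"dy": -0.007,"dz": -0.026,"twist": 0.5}
  ],
  "gripper": 0.026
}}

```text
t: 2.47
eef_pos: [0.4804, 0.0575, 0.1555]
ee_rot: [0.421, 1.566, -2.686]
force: [0.1, -0.2, 0.7]
width: 0.026
```

Run:
```python
from h import *
from station import arm
st=arm.get_state();p=np.load("pose.npy");print(st['t'],st['eef_pos'],delta(st,tw(p,(-74,0,111))[0],p[2]))
im=arm.grab_frame("side")[:,:,::-1].copy();cv2.imwrite("pics/sd3.png",cv2.resize(im[100:260,150:350],None,fx=4,fy=3.7,interpolation=cv2.INTER_CUBIC))
im=arm.grab_frame("wrist")[:,:,::-1].copy();cv2.imwrite("pics/w3.png",cv2.resize(im,None,fx=1.5,fy=1.5))
```

```text
2.4667 [0.48040167 0.05749661 0.15545993] ({'dx': np.float64(0.0445), 'dy': np.float64(-0.0003), 'dz': np.float64(-0.0018), 'twist': np.float64(0.06)}, np.float64(-178.03))
```

View pics/sd3.png

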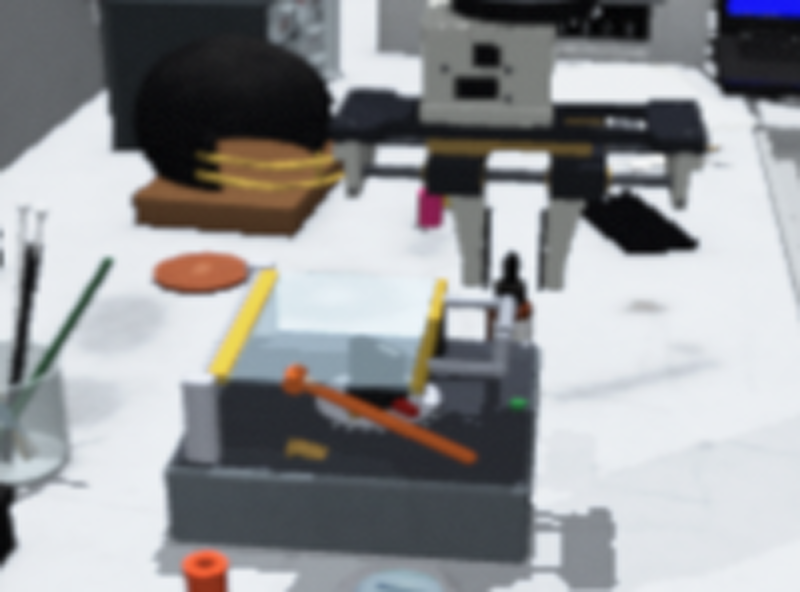

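View pics/w3.png

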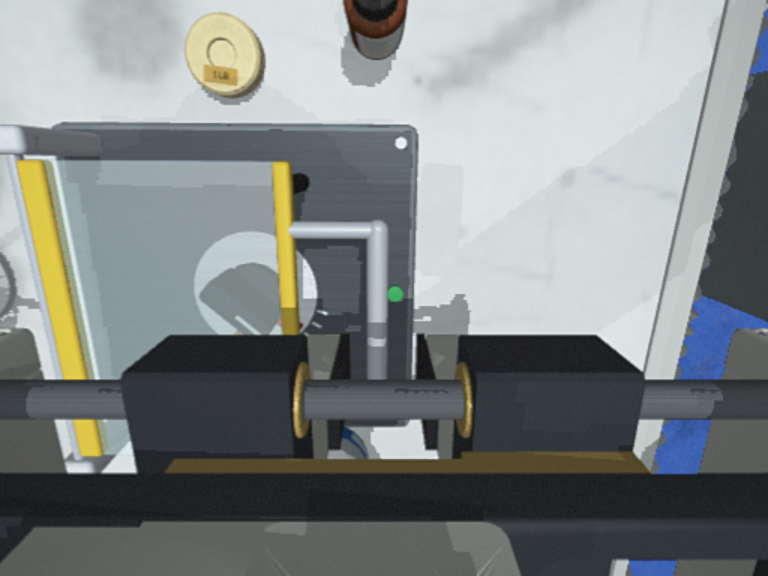

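Run:
```python
from h import *
from station import arm
st=arm.get_state();m=arm.camera_model("wrist");t=st['eef_pos'];R=Ro.from_euler('xyz',st['ee_rot']).as_matrix()
print(R.round(4)); print(m)
for d in(-.05,-.008,.011,.0445):
  for j in(-.013,0,.013): print(d,j,(proj(m,t+R[:,0]*d+R[:,2]*j)*1.5).round(0))
p=np.load("pose.npy")
for P in((-73,45,110),(-73,-45,110)):print(P,(proj(m,tw(p,P))*1.5).round(0))
for uv in((377,240),(377.5,370)): print(onplane(m,np.array(uv)/1.5-.17,.11))
```

```text
[[ 1.100e-03  3.440e-02 -9.994e-01]
 [-1.000e-04 -9.994e-01 -3.440e-02]
 [-1.000e+00  2.000e-04 -1.100e-03]]
{'camera_matrix': array([[285.62043639,   0.        , 254.76514318],
       [  0.        , 285.62043639, 190.48995355],
       [  0.        ,   0.        ,   1.        ]]), 'k1': -0.001748625935533311, 'eye': array([ 0.48516629, -0.01595185,  0.30612619]), 'attitude': array([ 2.86005222e+00,  5.99273995e-04, -3.10720030e+00])}
-0.05 -0.013 [[333. 451.]]
-0.05 0 [[382. 451.]]
-0.05 0.013 [[431. 451.]]
-0.008 -0.013 [[346. 376.]]
-0.008 0 [[382. 376.]]
-0.008 0.013 [[418. 376.]]
0.011 -0.013 [[350. 353.]]
0.011 0 [[382. 353.]]
0.011 0.013 [[414. 353.]]
0.0445 -0.013 [[355. 323.]]
0.0445 0 [[382. 323.]]
0.0445 0.013 [[409. 323.]]
(-73, 45, 110) [[382. 401.]]
(-73, -45, 110) [[382. 227.]]
[0.4865898  0.01871431 0.11      ]
[0.48428949 0.08498641 0.11      ]
```

Call:
{"method": "jog_arm", "body": {
  "motion": [
    {"dx": 0.015,"dy": 0,"dz": -0.003},
    {"dx": 0.035,"dy": 0,"dz": -0.003},
    {"dx": 0.044,"dy": 0,"dz": -0.003},
    {"dx": 0.044,"dy": 0,"dz": -0.003},
    {"dx": 0.044,"dy": 0,"dz": -0.003}
  ]
}}

```text
invalid input
```

Run:
```python
from h import *
from station import arm
st=arm.get_state();print(st['t'],st['eef_pos'],st['force'],st['moment'])
im=arm.grab_frame("side")[:,:,::-1].copy();cv2.imwrite("pics/sd4.png",cv2.resize(im[120:260,170:330],None,fx=5,fy=4.2,interpolation=cv2.INTER_CUBIC))
```

```text
2.5667 [0.48272927 0.05800553 0.1588139 ] [0.38058307 0.06823455 0.06988182] [ 0.08243508 -0.10807287  0.03220634]
```

View pics/sd4.png

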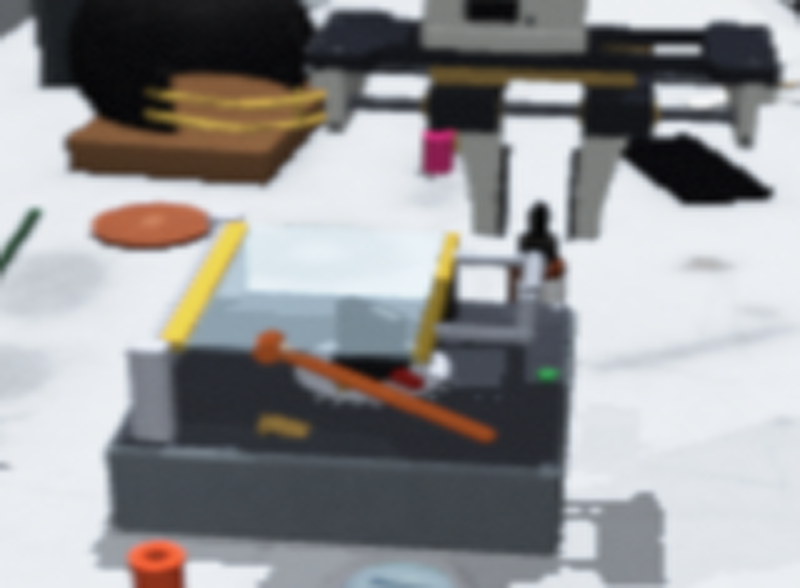

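Call:
{"method": "jog_arm", "body": {
  "motion": [
    {"dx": 0.015,"dy": 0,"dz": -0.002,"twist": 0},
    {"dx": 0.035,"dy": 0,"dz": -0.002,"twist": 0},
    {"dx": 0.047,"dy": 0,"dz": -0.002,"twist": 0},
    {"dx": 0.047,"dy": 0,"dz": -0.002,"twist": 0},
    {"dx": 0.047,"dy": 0,"dz": -0.002,"twist": 0}
  ]
}}

```text
t: 3.03
eef_pos: [0.4849, 0.0576, 0.112]
ee_rot: [-2.892, 1.569, 0.282]
force: [0.3, 0.9, 0.2]
width: 0.0262
```

Run:
```python
from h import *
from station import arm
st=arm.get_state();print(st['t'],st['eef_pos'],st['force'],st['moment'])
im=arm.grab_frame("side")[:,:,::-1].copy();cv2.imwrite("pics/sd4b.png",cv2.resize(im[120:260,170:330],None,fx=5,fy=4.2,interpolation=cv2.INTER_CUBIC))
im=arm.grab_frame("wrist")[:,:,::-1].copy();cv2.imwrite("pics/w4.png",cv2.resize(im,None,fx=1.5,fy=1.5))
```

```text
3.0333 [0.48485258 0.05759224 0.11200216] [0.30676259 0.93098556 0.21234415] [ 0.11480791 -0.06183027  0.02143301]
```

View pics/sd4b.png

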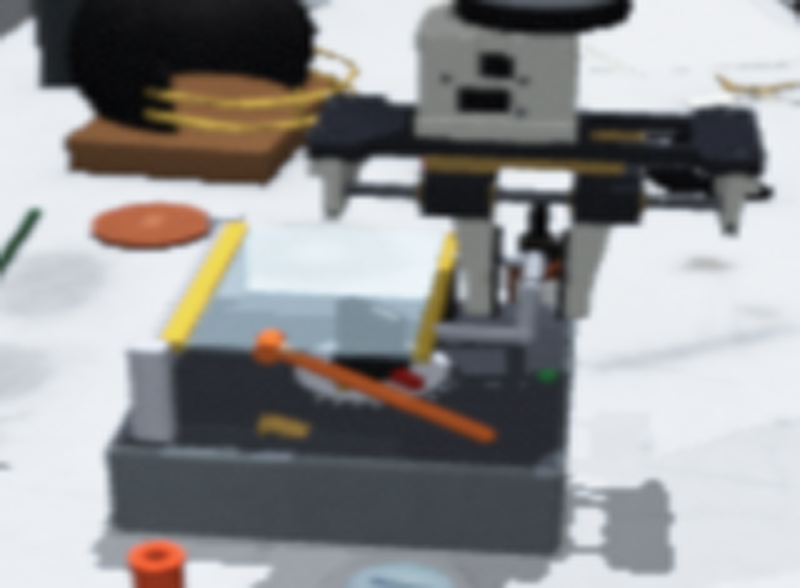

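View pics/w4.png

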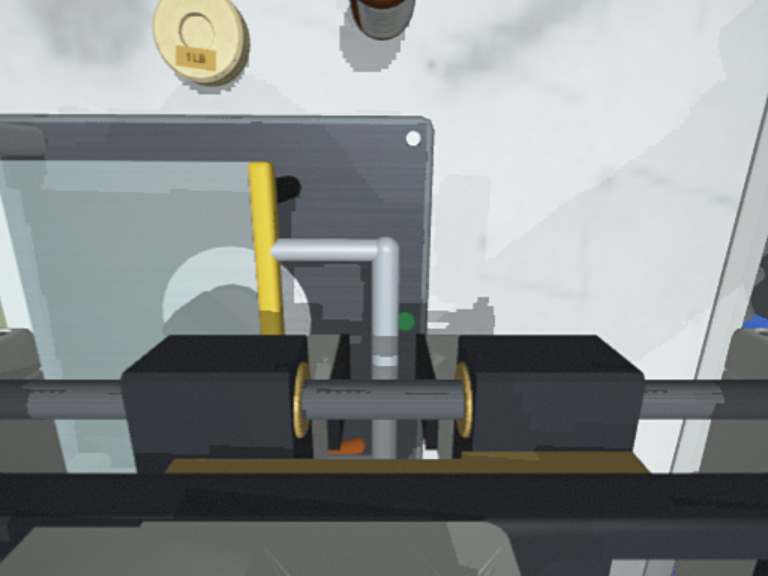

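The bar sits between the fingers at wrist column 385, against a jaw centre of 382. I'll close on it.

Call:
{"method": "jog_arm", "body": {
  "motion": [
    {"dx": 0,"dy": 0,"dz": 0,"twist": 0},
    {"dx": 0,"dy": 0,"dz": 0,"twist": 0},
    {"dx": 0,"dy": 0,"dz": 0,"twist": 0},
    {"dx": 0,"dy": 0,"dz": 0,"twist": 0},
    {"dx": 0,"dy": 0,"dz": 0,"twist": 0}
  ],
  "gripper": 0.0,
  "newtons": 25
}}

```text
t: 3.55
eef_pos: [0.4845, 0.0573, 0.1111]
ee_rot: [-2.878, 1.57, 0.297]
force: [-0.1, 0.4, 5.0]
width: 0.0091
```

Run:
```python
from h import *
from station import arm
st=arm.get_state();print(st['t'],st['eef_pos'],st['force'],st['moment'],st['width'])
R=Ro.from_euler('xyz',st['ee_rot']).as_matrix();print(R.round(4))
L=.158
for th in np.linspace(0,2.0,16)[1:]:
    up=L*np.sin(th); back=L*(1-np.cos(th)); print(round(th,2),"dx",round(-up,3),"dz",round(-back,3))
```

```text
3.55 [0.48450378 0.05734717 0.11111304] [-0.11706384  0.44115842  4.96162767] [ 0.11676117 -0.03313019 -0.01173944] 0.00908029702502526
[[ 1.100e-03  3.270e-02 -9.995e-01]
 [ 3.000e-04 -9.995e-01 -3.270e-02]
 [-1.000e+00 -3.000e-04 -1.100e-03]]
0.13 dx -0.021 dz -0.001
0.27 dx -0.042 dz -0.006
0.4 dx -0.062 dz -0.012
0.53 dx -0.08 dz -0.022
0.67 dx -0.098 dz -0.034
0.8 dx -0.113 dz -0.048
0.93 dx -0.127 dz -0.064
1.07 dx -0.138 dz -0.082
1.2 dx -0.147 dz -0.101
1.33 dx -0.154 dz -0.121
1.47 dx -0.157 dz -0.142
1.6 dx -0.158 dz -0.163
1.73 dx -0.156 dz -0.184
1.87 dx -0.151 dz -0.204
2.0 dx -0.144 dz -0.224
```

Call:
{"method": "jog_arm", "body": {
  "motion": [
    {"dx": -0.01,"dy": 0,"dz": 0,"twist": 0},
    {"dx": -0.021,"dy": 0,"dz": -0.001,"twist": 0},
    {"dx": -0.032,"dy": 0,"dz": -0.003,"twist": 0},
    {"dx": -0.042,"dy": 0,"dz": -0.006,"twist": 0},
    {"dx": -0.052,"dy": 0,"dz": -0.009,"twist": 0},
    {"dx": -0.062,"dy": 0,"dz": -0.012,"twist": 0},
    {"dx": -0.071,"dy": 0,"dz": -0.017,"twist": 0},
    {"dx": -0.08,"dy": 0,"dz": -0.022,"twist": 0},
    {"dx": -0.08,"dy": 0,"dz": -0.022,"twist": 0}
  ]
}}

```text
t: 4.3
eef_pos: [0.5066, 0.0579, 0.1918]
ee_rot: [2.919, 1.571, -0.19]
force: [-0.8, 0.2, -0.8]
width: 0.009
```

Run:
```python
from h import *
from station import arm
st=arm.get_state();print(st['t'],st['eef_pos'],st['force'],st['moment'],st['width'])
im=arm.grab_frame("side")[:,:,::-1].copy();cv2.imwrite("pics/sd5.png",cv2.resize(im[80:260,150:350],None,fx=4,fy=3.3,interpolation=cv2.INTER_CUBIC))
```

```text
4.3 [0.50661388 0.05788729 0.19175032] [-0.8115752   0.182088   -0.82063239] [ 0.0541003   0.1577719  -0.06438253] 0.009036725297501514
```

View pics/sd5.png

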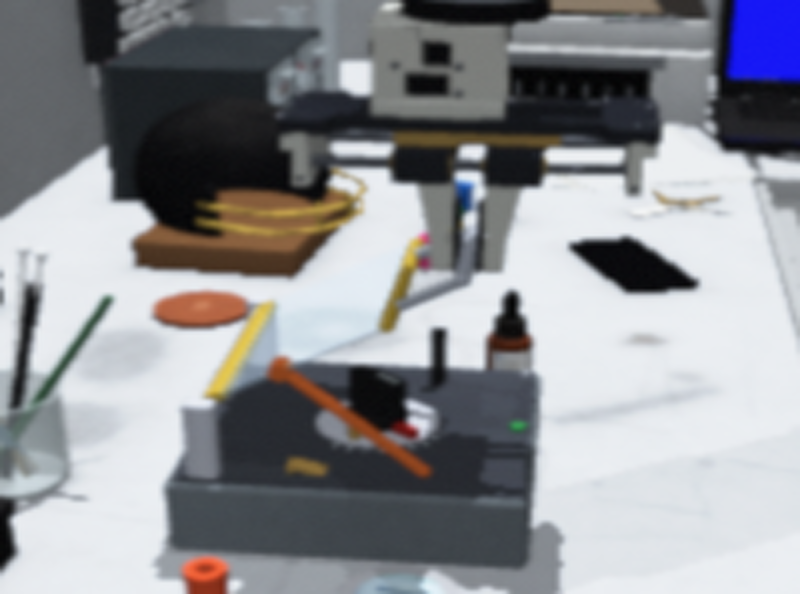

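Call:
{"method": "jog_arm", "body": {
  "motion": [
    {"dx": -0.009,"dy": 0,"dz": -0.006,"twist": 0},
    {"dx": -0.018,"dy": 0,"dz": -0.012,"twist": 0},
    {"dx": -0.026,"dy": 0,"dz": -0.019,"twist": 0},
    {"dx": -0.033,"dy": 0,"dz": -0.026,"twist": 0},
    {"dx": -0.041,"dy": 0,"dz": -0.034,"twist": 0},
    {"dx": -0.047,"dy": 0,"dz": -0.042,"twist": 0},
    {"dx": -0.053,"dy": 0,"dz": -0.051,"twist": 0},
    {"dx": -0.058,"dy": 0,"dz": -0.06,"twist": 0},
    {"dx": -0.063,"dy": 0,"dz": -0.069,"twist": 0},
    {"dx": -0.067,"dy": 0,"dz": -0.079,"twist": 0},
    {"dx": -0.071,"dy": 0,"dz": -0.089,"twist": 0},
    {"dx": -0.074,"dy": 0,"dz": -0.099,"twist": 0},
    {"dx": -0.076,"dy": 0,"dz": -0.11,"twist": 0},
    {"dx": -0.077,"dy": 0,"dz": -0.12,"twist": 0},
    {"dx": -0.077,"dy": 0,"dz": -0.12,"twist": 0}
  ]
}}

```text
t: 5.6
eef_pos: [0.6283, 0.0612, 0.2691]
ee_rot: [2.548, 1.568, -0.561]
force: [-1.9, -2.0, 6.9]
width: 0.0087
```

Run:
```python
from h import *
from station import arm
st=arm.get_state();print(st['t'],st['eef_pos'],st['force'],st['moment'],st['width'],st['q'].round(2))
im=arm.grab_frame("side")[:,:,::-1].copy();cv2.imwrite("pics/sd6.png",cv2.resize(im[80:260,150:350],None,fx=4,fy=3.3,interpolation=cv2.INTER_CUBIC))
```

```text
5.6 [0.62832804 0.06116177 0.26911135] [-1.90931809 -1.99624692  6.90728354] [-0.77433322  0.83748497 -0.02178091] 0.00874206055736141 [ 0.41  0.27 -0.05  0.   -1.26 -0.38]
```

View pics/sd6.png

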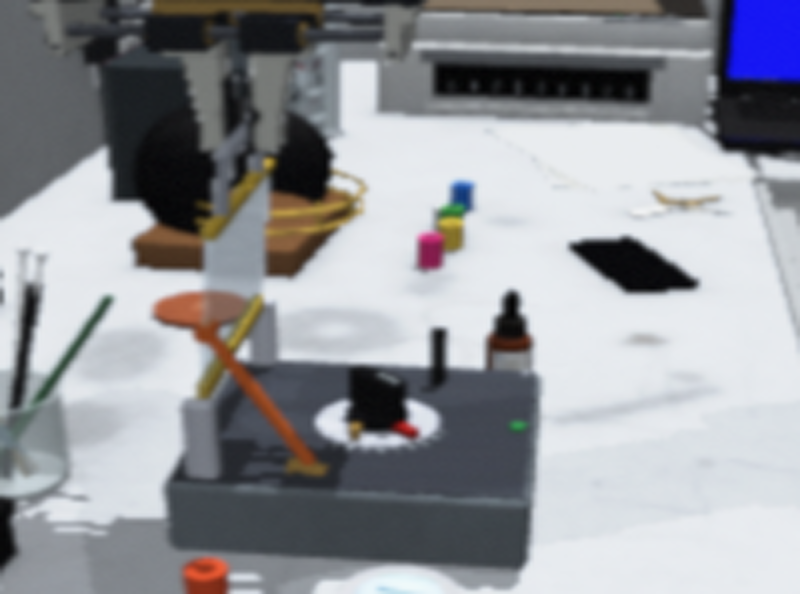

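Call:
{"method": "jog_arm", "body": {
  "motion": [
    {"dx": 0.0,"dy": 0,"dz": -0.01,"twist": 0},
    {"dx": 0.0,"dy": 0,"dz": -0.021,"twist": 0},
    {"dx": 0.001,"dy": 0,"dz": -0.032,"twist": 0},
    {"dx": 0.003,"dy": 0,"dz": -0.042,"twist": 0},
    {"dx": 0.005,"dy": 0,"dz": -0.052,"twist": 0},
    {"dx": 0.008,"dy": 0,"dz": -0.062,"twist": 0},
    {"dx": 0.011,"dy": 0,"dz": -0.072,"twist": 0},
    {"dx": 0.015,"dy": 0,"dz": -0.082,"twist": 0},
    {"dx": 0.015,"dy": 0,"dz": -0.082,"twist": 0},
    {"dx": 0.015,"dy": 0,"dz": -0.082,"twist": 0}
  ]
}}

```text
t: 6.48
eef_pos: [0.7095, 0.0636, 0.2522]
ee_rot: [2.068, 1.569, -1.042]
force: [0.5, -6.4, 3.3]
width: 0.0095
```

Run:
```python
from h import *
from station import arm
st=arm.get_state();print(st['t'],st['eef_pos'],st['force'],st['moment'],st['width'],st['q'].round(2))
im=arm.grab_frame("side")[:,:,::-1].copy();cv2.imwrite("pics/sd7.png",cv2.resize(im[80:260,150:350],None,fx=4,fy=3.3,interpolation=cv2.INTER_CUBIC))
```

```text
6.4833 [0.70954129 0.06359095 0.25221568] [ 0.54617333 -6.39607114  3.29593247] [-1.84374993 -0.29045899 -0.00892794] 0.009515271461690828 [ 0.36  0.41  0.13  0.   -1.28 -0.33]
```

View pics/sd7.png

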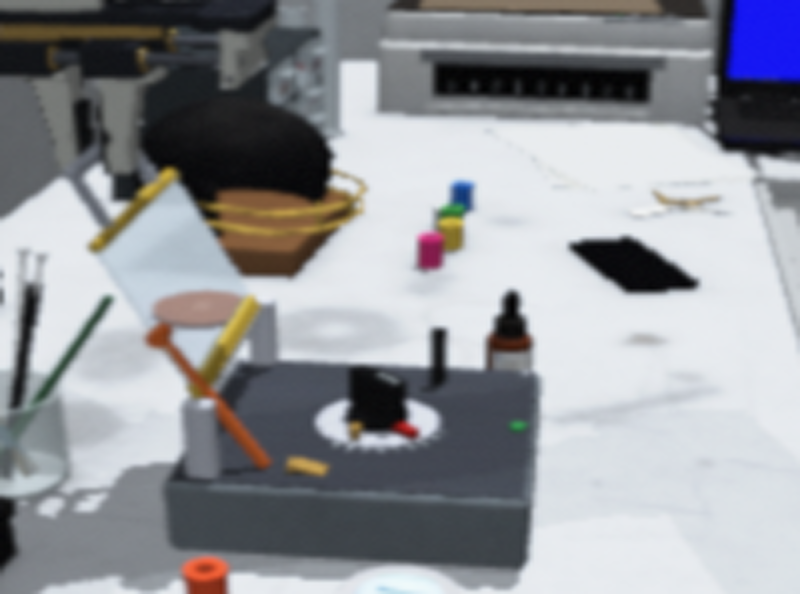

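Call:
{"method": "jog_arm", "body": {
  "motion": [
    {"dx": -0.004,"dy": 0,"dz": 0.01,"twist": 0},
    {"dx": -0.007,"dy": 0,"dz": 0.02,"twist": 0},
    {"dx": -0.01,"dy": 0,"dz": 0.03,"twist": 0},
    {"dx": -0.012,"dy": 0,"dz": 0.04,"twist": 0},
    {"dx": -0.014,"dy": 0,"dz": 0.05,"twist": 0},
    {"dx": -0.014,"dy": 0,"dz": 0.053,"twist": 0},
    {"dx": -0.014,"dy": 0,"dz": 0.053,"twist": 0},
    {"dx": -0.014,"dy": 0,"dz": 0.053,"twist": 0}
  ]
}}

```text
t: 7.2
eef_pos: [0.6543, 0.0625, 0.2666]
ee_rot: [0.717, 1.57, -2.392]
force: [-0.4, -5.3, 1.8]
width: 0.0089
```

Call:
{"method": "jog_arm", "body": {
  "motion": [
    {"dx": 0,"dy": 0,"dz": 0,"twist": 0},
    {"dx": 0,"dy": 0,"dz": 0,"twist": 0},
    {"dx": 0,"dy": 0,"dz": 0,"twist": 0},
    {"dx": 0,"dy": 0,"dz": 0,"twist": 0},
    {"dx": 0,"dy": 0,"dz": 0,"twist": 0},
    {"dx": 0,"dy": 0,"dz": 0,"twist": 0}
  ],
  "gripper": 0.05
}}

```text
t: 7.7
eef_pos: [0.655, 0.0631, 0.2665]
ee_rot: [-2.071, 1.57, 1.103]
force: [-0.1, 0.1, -1.1]
width: 0.0436
```

Run:
```python
from h import *
from station import arm
st=arm.get_state();print(st['t'],st['eef_pos'],st['force'],st['moment'],st['width'],st['q'].round(2))
im=arm.grab_frame("side")[:,:,::-1].copy();cv2.imwrite("pics/sd8.png",cv2.resize(im[80:260,150:350],None,fx=4,fy=3.3,interpolation=cv2.INTER_CUBIC))
```

```text
7.7 [0.65503102 0.06308929 0.26646222] [-0.06494729  0.07139345 -1.12867347] [ 0.10822775 -0.01629896 -0.03737809] 0.0435785148657802 [ 0.39  0.32  0.01 -0.   -1.27 -0.36]
```

View pics/sd8.png

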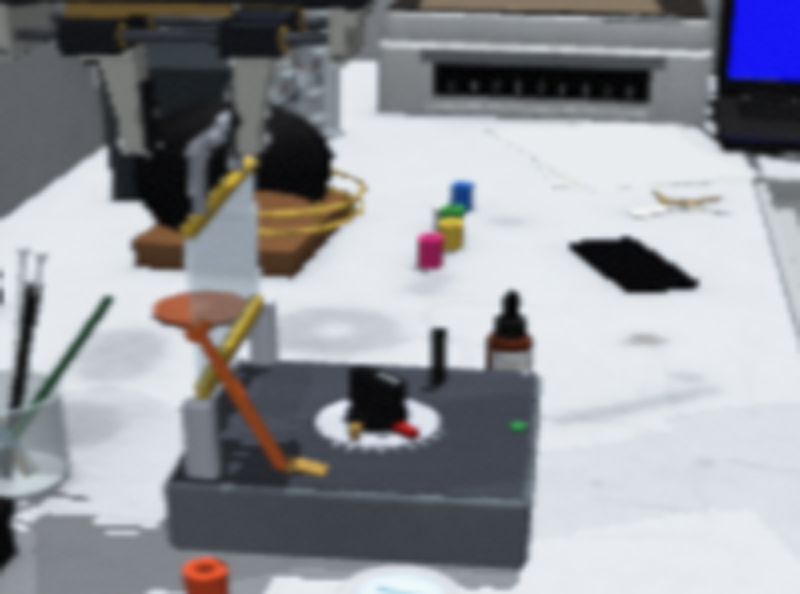

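The stay foot sits behind the catch near (285,465) and the guard stands upright by itself. I'll retreat up and forward, then turn the hand.

Call:
{"method": "jog_arm", "body": {
  "motion": [
    {"dx": -0.02,"dy": 0,"dz": 0,"twist": 0},
    {"dx": -0.05,"dy": 0,"dz": 0,"twist": 0},
    {"dx": -0.08,"dy": 0,"dz": 0,"twist": 0},
    {"dx": -0.08,"dy": 0,"dz": 0.04,"twist": 0},
    {"dx": -0.08,"dy": 0,"dz": 0.08,"twist": 0},
    {"dx": -0.08,"dy": 0,"dz": 0.12,"twist": 7},
    {"dx": -0.08,"dy": 0,"dz": 0.16,"twist": 14},
    {"dx": -0.08,"dy": 0,"dz": 0.18,"twist": 82},
    {"dx": -0.08,"dy": 0,"dz": 0.18,"twist": 82},
    {"dx": -0.08,"dy": 0,"dz": 0.18,"twist": 82},
    {"dx": -0.08,"dy": 0,"dz": 0.18,"twist": 82},
    {"dx": -0.08,"dy": 0,"dz": 0.18,"twist": 82},
    {"dx": -0.08,"dy": 0,"dz": 0.18,"twist": 82},
    {"dx": -0.08,"dy": 0,"dz": 0.18,"twist": 82},
    {"dx": -0.08,"dy": 0,"dz": 0.18,"twist": 82},
    {"dx": -0.08,"dy": 0,"dz": 0.18,"twist": 82},
    {"dx": -0.08,"dy": 0,"dz": 0.18,"twist": 82},
    {"dx": -0.08,"dy": 0,"dz": 0.18,"twist": 82},
    {"dx": -0.08,"dy": 0,"dz": 0.18,"twist": 82},
    {"dx": -0.08,"dy": 0,"dz": 0.18,"twist": 82}
  ],
  "gripper": 0.0
}}

```text
t: 9.42
eef_pos: [0.475, 0.0569, 0.3466]
ee_rot: [-1.222, 1.571, 0.523]
force: [-1.1, -0.1, -0.6]
width: 0.0003
```

Run:
```python
from h import *
from station import arm
st=arm.get_state();m=arm.camera_model("wrist");print(st['t'],st['eef_pos'],st['force'],st['moment'],st['width'],st['q'].round(2))
im=arm.grab_frame("wrist")[:,:,::-1].copy();cv2.imwrite("pics/w9r.png",im);cv2.imwrite("pics/w9.png",cv2.resize(im,None,fx=1.5,fy=1.5))
im=arm.grab_frame("scene")[:,:,::-1].copy();cv2.imwrite("pics/sc9.png",cv2.resize(im[100:280,150:350],None,fx=4,fy=3.3,interpolation=cv2.INTER_CUBIC))
p=np.load("pose.npy");print(m['eye'],delta(st,tw(p,(0,0,91))[0]),(proj(m,tw(p,(0,0,99)))*1.5).round())
np.save("w9m.npy",m,allow_pickle=True)
```

```text
9.4167 [0.47502158 0.05689133 0.34662655] [-1.08080796 -0.09944468 -0.61216175] [ 0.06194742 -0.14023292  0.03545934] 0.0003478556715848137 [ 0.53 -0.03 -0.22  0.   -1.38 -1.93]
[0.40127729 0.04473586 0.49392288] ({'dx': np.float64(0.2556), 'dy': np.float64(-0.0802), 'dz': np.float64(-0.0108)}, np.float64(100.01)) [[370. 326.]]
```

View pics/w9.png

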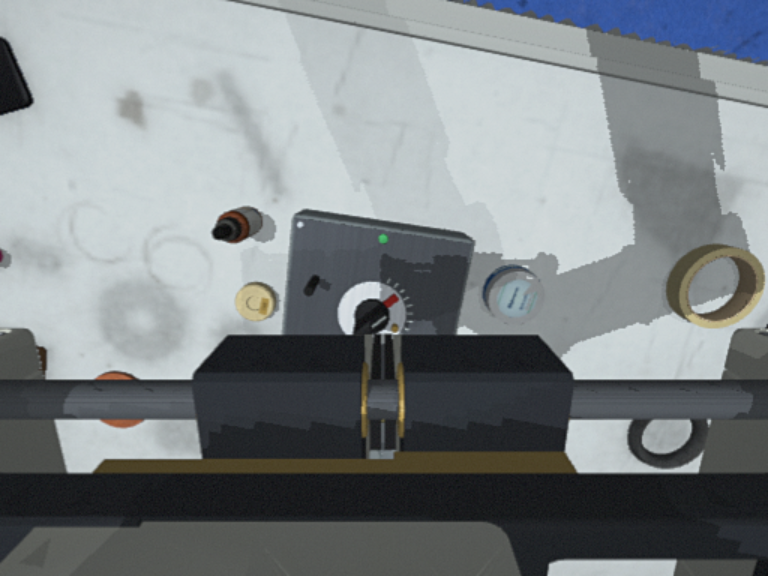

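View pics/sc9.png

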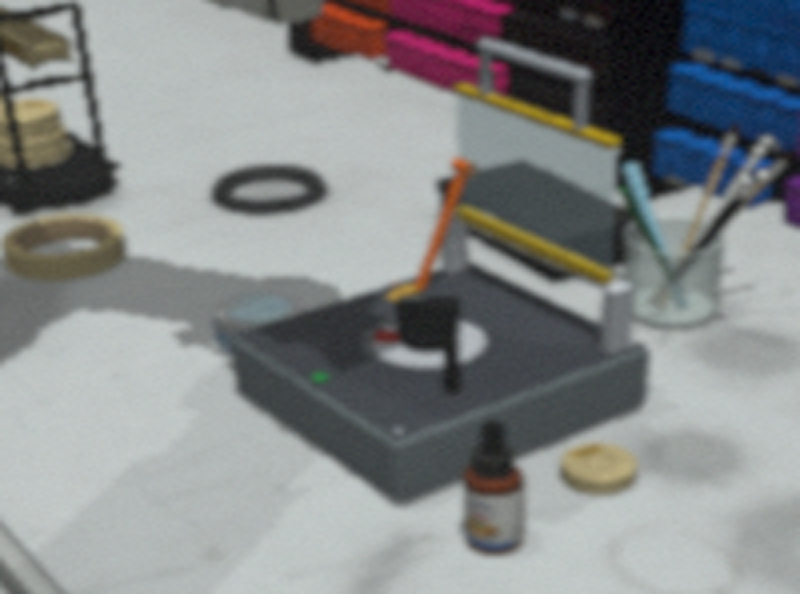

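Run:
```python
from h import *
m=np.load("w9m.npy",allow_pickle=True).item();p=np.load("pose.npy")
im=cv2.imread("pics/w9r.png");x0,y0=180,130
b=cv2.resize(im[y0:225,x0:325],None,fx=5.5,fy=5.5,interpolation=cv2.INTER_CUBIC)
for P in((0,0,99),(0,0,60),(-95,95,60),(-95,-95,60)):
    u=(proj(m,tw(p,P))[0]-[x0,y0]+.41)*5.5; print(P,u.round()); cv2.circle(b,tuple(int(v) for v in u),3,(0,255,0),1)
cv2.imwrite("pics/w9c.png",b)
```

```text
(0, 0, 99) [369. 482.]
(0, 0, 60) [373. 433.]
(-95, 95, 60) [756. 160.]
(-95, -95, 60) [75. 63.]
```

View pics/w9c.png

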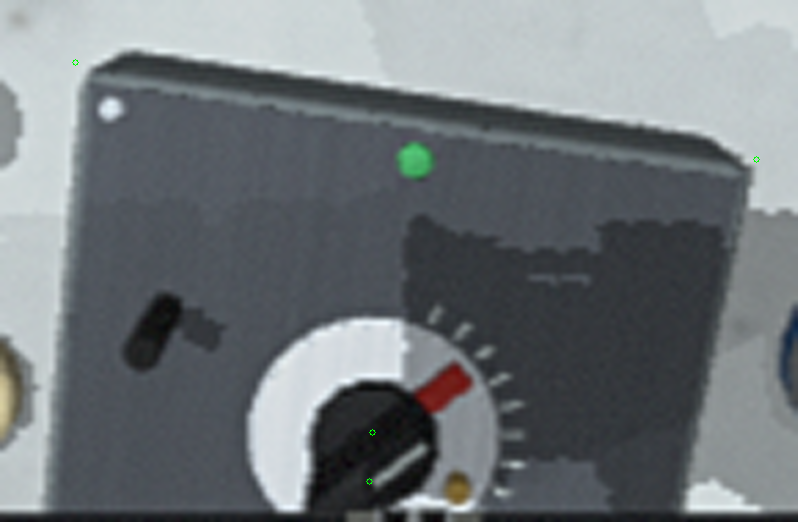

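Run:
```python
from h import *
m=np.load("w9m.npy",allow_pickle=True).item();p=np.load("pose.npy");p[0]=.5578;p[1]=.0595;np.save("pose.npy",p)
def con(uv,z):
    w=onplane(m,np.array(uv)/5.5+[180,130]-.41,z); d=w[:2]-p[:2];c,s=np.cos(p[2]),np.sin(p[2]); return np.array([c*d[0]+s*d[1],-s*d[0]+c*d[1]])*1000
for n,uv,z in(("tip",(463,378),.066),("mid",(440,391),.066),("post",(457,484),.071),("dial",(373,438),.061),("frontR",(85,82),.06),("frontL",(748,172),.06),("barline1",(370,485),.099),("barline2",(425,447),.099)):
    q=con(uv,z);print(n,q.round(1),"r",np.hypot(*q).round(1),"a cw deg",np.degrees(np.arctan2(q[1],-q[0])).round(1))
a=con((463,378),.066)-con((425,402),.066);print(np.degrees(np.arctan2(a[1],-a[0])))
a=con((425,447),.099)-con((370,485),.099);print(np.degrees(np.arctan2(a[1],-a[0])))
```

```text
tip [-24.1  24. ] r 34.0 a cw deg 44.9
mid [-19.3  18. ] r 26.4 a cw deg 43.1
post [ 6.3 26.7] r 27.4 a cw deg 103.3
dial [-0.6  1.1] r 1.2 a cw deg 60.7
frontR [-91.9 -91.1] r 129.4 a cw deg -44.7
frontL [-93.   94.2] r 132.4 a cw deg 45.4
barline1 [-0.9  1.1] r 1.5 a cw deg 51.2
barline2 [-13.8  14.2] r 19.8 a cw deg 46.0
48.22935899842918
45.58297143598461
```

Pointer about 45° clockwise and post about 103°, so I expect contact near 87°. Across the jaws the gripper body is too wide to turn beside the raised guard. I'll nudge the bar with closed fingertips to about 70°, then grip it along its length and twist.

Run:
```python
from h import *
from station import arm
st=arm.get_state();p=np.load("pose.npy");print(st['t'],delta(st,tw(p,(-22,-26,87))[0],p[2]+np.radians(98)))
d1,_=delta(st,tw(p,(-22,-26,87))[0]);d2,_=delta(st,tw(p,(-22,-6,87))[0]);print(d1,d2)
```

```text
9.5167 ({'dx': np.float64(0.2596), 'dy': np.float64(-0.0565), 'dz': np.float64(-0.0344), 'twist': np.float64(0.05)}, np.float64(99.95))
{'dx': np.float64(0.2596), 'dy': np.float64(-0.0565), 'dz': np.float64(-0.0344)} {'dx': np.float64(0.2596), 'dy': np.float64(-0.0593), 'dz': np.float64(-0.0146)}
```

Call:
{"method": "jog_arm", "body": {
  "motion": [
    {"dx": 0.02,"dy": -0.03,"dz": -0.02,"twist": 0},
    {"dx": 0.05,"dy": -0.056,"dz": -0.034,"twist": 0},
    {"dx": 0.09,"dy": -0.056,"dz": -0.034,"twist": 0},
    {"dx": 0.13,"dy": -0.056,"dz": -0.034,"twist": 0},
    {"dx": 0.17,"dy": -0.056,"dz": -0.034,"twist": 0},
    {"dx": 0.2,"dy": -0.056,"dz": -0.034,"twist": 0},
    {"dx": 0.22,"dy": -0.056,"dz": -0.034,"twist": 0},
    {"dx": 0.22,"dy": -0.056,"dz": -0.034,"twist": 0},
    {"dx": 0.22,"dy": -0.056,"dz": -0.034,"twist": 0}
  ]
}}

```text
t: 10.27
eef_pos: [0.5358, 0.0327, 0.1262]
ee_rot: [1.986, 1.568, -2.553]
force: [0.9, -1.2, 1.1]
width: 0.0003
```

Run:
```python
from h import *
from station import arm
st=arm.get_state();m=arm.camera_model("wrist");p=np.load("pose.npy");print(st['t'],st['eef_pos'],st['force'],st['moment'],delta(st,tw(p,(-22,-26,87))[0],p[2]+np.radians(98)))
im=arm.grab_frame("wrist")[:,:,::-1].copy();cv2.imwrite("pics/w10.png",cv2.resize(im,None,fx=1.5,fy=1.5))
im=arm.grab_frame("side")[:,:,::-1].copy();cv2.imwrite("pics/sd10.png",cv2.resize(im[80:260,150:350],None,fx=4,fy=3.3,interpolation=cv2.INTER_CUBIC))
```

```text
10.2667 [0.5358066  0.03271836 0.12615803] [ 0.89437466 -1.24277407  1.13667   ] [ 0.0681766  -0.21541141  0.00322012] ({'dx': np.float64(0.0392), 'dy': np.float64(-0.001), 'dz': np.float64(-0.0), 'twist': np.float64(0.02)}, np.float64(99.92))
```

View pics/w10.png

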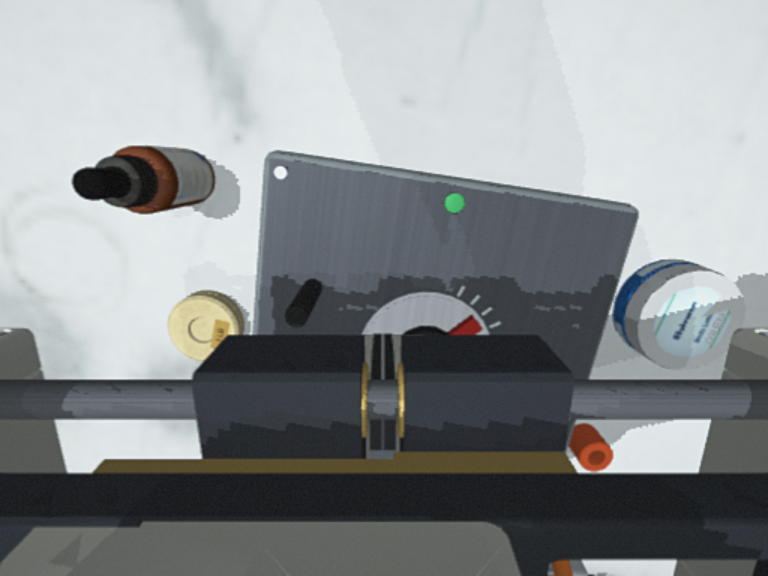

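View pics/sd10.png

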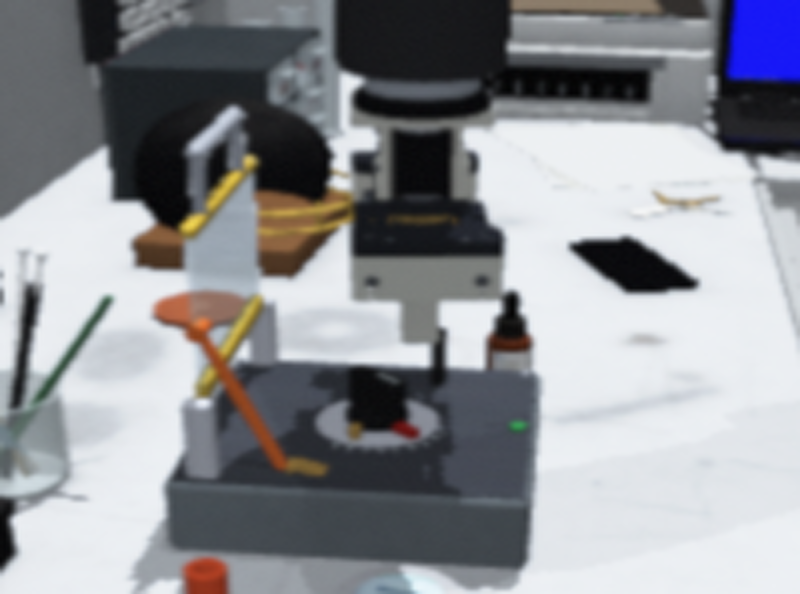

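Call:
{"method": "jog_arm", "body": {
  "motion": [
    {"dx": 0.015,"dy": -0.001,"dz": 0,"twist": 0},
    {"dx": 0.03,"dy": -0.001,"dz": 0,"twist": 0},
    {"dx": 0.039,"dy": -0.001,"dz": 0,"twist": 0},
    {"dx": 0.039,"dy": -0.001,"dz": 0,"twist": 0}
  ]
}}

```text
t: 10.7
eef_pos: [0.5368, 0.0331, 0.0873]
ee_rot: [1.423, 1.57, -3.117]
force: [-0.5, 0.3, 0.3]
width: 0.0003
```

Call:
{"method": "jog_arm", "body": {
  "motion": [
    {"dx": 0,"dy": 0,"dz": 0.002,"twist": 0},
    {"dx": 0,"dy": -0.001,"dz": 0.004,"twist": 0},
    {"dx": 0,"dy": -0.001,"dz": 0.006,"twist": 0},
    {"dx": 0,"dy": -0.001,"dz": 0.008,"twist": 0},
    {"dx": 0,"dy": -0.001,"dz": 0.008,"twist": 0}
  ]
}}

```text
t: 11.12
eef_pos: [0.5369, 0.0417, 0.0881]
ee_rot: [-1.341, 1.57, 0.402]
force: [-0.1, -0.0, -0.5]
width: 0.0005
```

Call:
{"method": "jog_arm", "body": {
  "motion": [
    {"dx": 0,"dy": 0,"dz": 0.002,"twist": 0},
    {"dx": 0,"dy": -0.001,"dz": 0.004,"twist": 0},
    {"dx": 0,"dy": -0.001,"dz": 0.006,"twist": 0},
    {"dx": 0,"dy": -0.001,"dz": 0.008,"twist": 0},
    {"dx": 0,"dy": -0.001,"dz": 0.008,"twist": 0}
  ]
}}

```text
t: 11.53
eef_pos: [0.5356, 0.0491, 0.0873]
ee_rot: [1.856, 1.57, -2.684]
force: [-2.1, -3.4, 0.1]
width: 0.0006
```

```bash
cat > look.py <<'E'
from h import *
from station import arm
import sys
st=arm.get_state();m=arm.camera_model("wrist");p=np.load("pose.npy")
k=np.array([*p[:2],.09]);M=st['moment']+np.cross(st['eef_pos']-k,st['force'])
d=st['eef_pos'][:2]-p[:2];c,s=np.cos(p[2]),np.sin(p[2])
print(st['t'],st['eef_pos'],"F",st['force'].round(2),"M",st['moment'].round(3),"Mz knob",M[2].round(3),"ctrl",(np.array([c*d[0]+s*d[1],-s*d[0]+c*d[1]])*1000).round(1),"yaw",np.degrees(np.arctan2(*Ro.from_euler('xyz',st['ee_rot']).as_matrix()[[1,0],2])-p[2]).round(2),st['width'],st['q'].round(2))
n=sys.argv[1]
for c_ in sys.argv[2:]:
    im=arm.grab_frame(c_)[:,:,::-1].copy()
    if c_=="wrist": im=cv2.resize(im,None,fx=1.5,fy=1.5)
    if c_=="side": im=cv2.resize(im[130:260,180:320],None,fx=5.5,fy=4.6,interpolation=cv2.INTER_CUBIC)
    if c_=="scene": im=cv2.resize(im[120:240,190:330],None,fx=5.5,fy=5,interpolation=cv2.INTER_CUBIC)
    cv2.imwrite(f"pics/{c_}{n}.png",im)
E
python3 look.py 11 side scene
```

```text
11.5333 [0.53562701 0.04907781 0.08729341] F [-2.11 -3.39  0.07] M [-1.217  0.352  0.03 ] Mz knob 0.083 ctrl [-22.5  -9.7] yaw 97.95 0.0006136274598117853 [ 0.46  0.29 -0.48  0.   -0.8  -1.85]
```

View pics/side11.png

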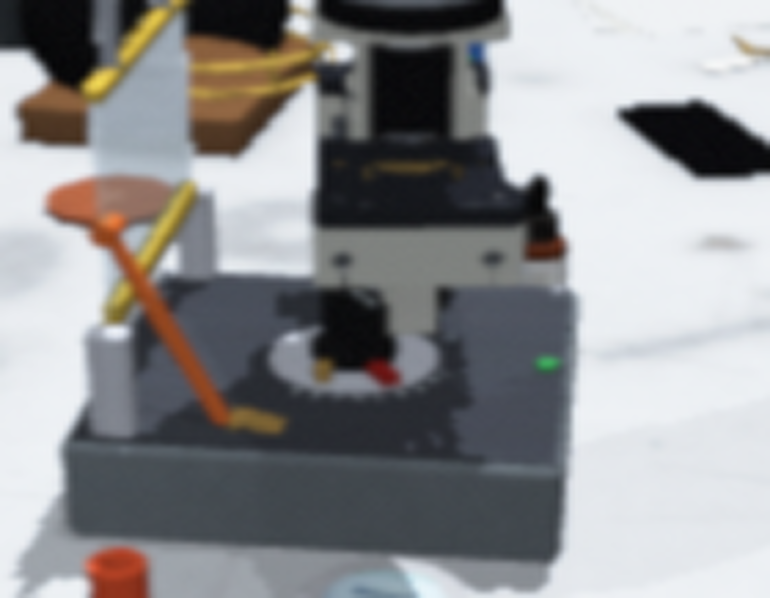

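View pics/scene11.png

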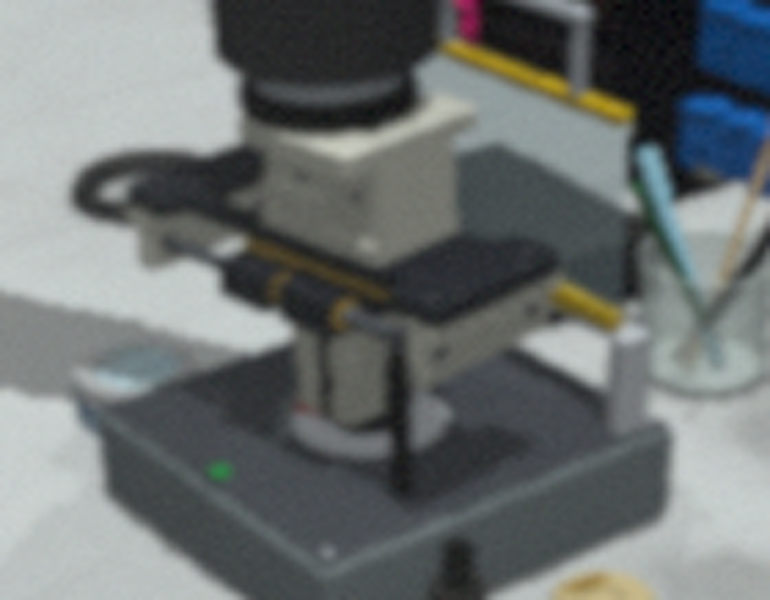

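Call:
{"method": "jog_arm", "body": {
  "motion": [
    {"dx": 0,"dy": 0,"dz": 0.002,"twist": 0},
    {"dx": 0,"dy": -0.001,"dz": 0.004,"twist": 0},
    {"dx": 0,"dy": -0.001,"dz": 0.006,"twist": 0},
    {"dx": 0,"dy": -0.002,"dz": 0.008,"twist": 0},
    {"dx": 0,"dy": -0.002,"dz": 0.008,"twist": 0}
  ]
}}

```text
t: 12.05
eef_pos: [0.5369, 0.058, 0.0875]
ee_rot: [-0.213, 1.571, 1.53]
force: [-1.9, -1.1, -0.3]
width: 0.0001
```

```bash
python3 look.py 12 side wrist
```

```text
12.05 [0.53690001 0.05804648 0.08749158] F [-1.92 -1.13 -0.31] M [-0.576  0.516 -0.013] Mz knob 0.008 ctrl [-20.9  -0.8] yaw 97.97 0.00012991850240221762 [ 0.47  0.29 -0.48 -0.   -0.81 -1.87]
```

View pics/side12.png

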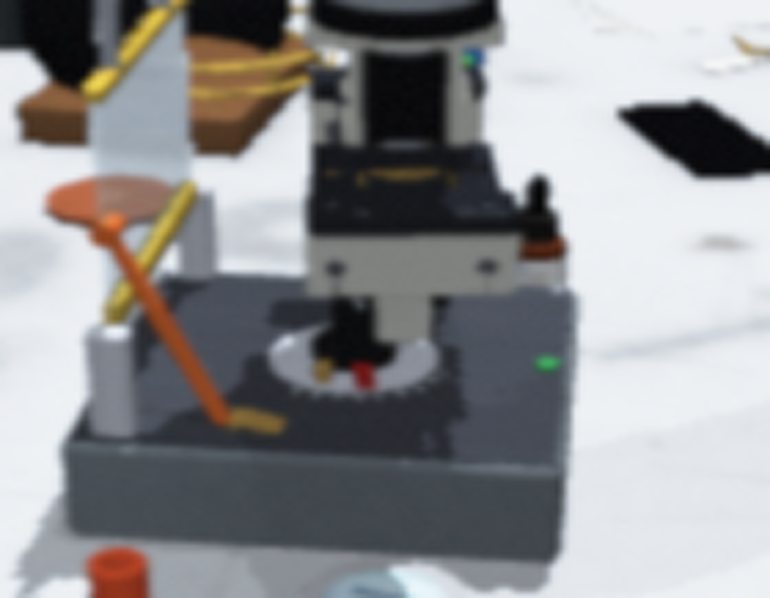

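View pics/wrist12.png

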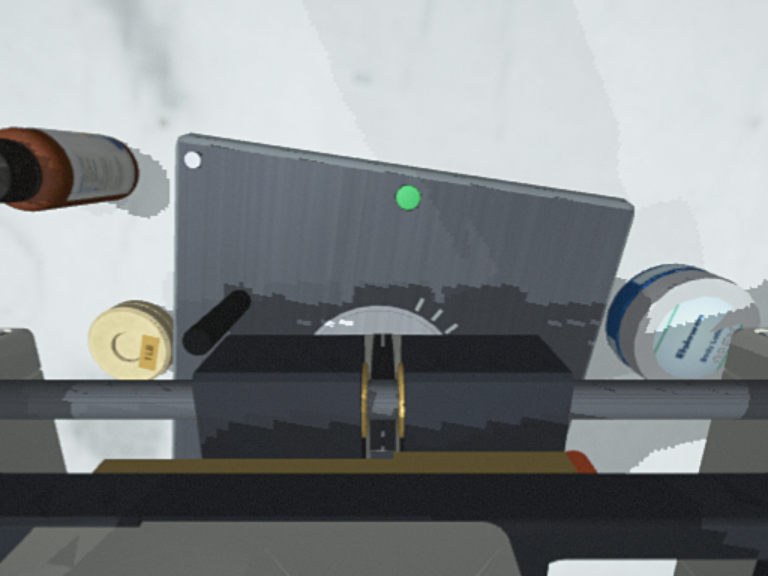

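Run:
```python
from h import *
from station import arm
md=arm.camera_model("side");p=np.load("pose.npy")
for a in (45,60,65,70,75,80):
    r=np.radians(a)
    u=proj(md,tw(p,(-31*np.cos(r),31*np.sin(r),65)))[0];print(a,((u-[180,130]+.4)*[5.5,4.6]).round())
```

```text
45 [397. 373.]
60 [380. 377.]
65 [374. 378.]
70 [368. 379.]
75 [361. 379.]
80 [355. 380.]
```

Call:
{"method": "jog_arm", "body": {
  "motion": [
    {"dx": 0,"dy": 0.003,"dz": -0.008,"twist": 0},
    {"dx": -0.02,"dy": 0.003,"dz": -0.008,"twist": 0},
    {"dx": -0.05,"dy": 0.003,"dz": -0.008,"twist": -3},
    {"dx": -0.05,"dy": -0.01,"dz": -0.002,"twist": -8},
    {"dx": -0.05,"dy": -0.021,"dz": -0.002,"twist": -12},
    {"dx": -0.05,"dy": -0.021,"dz": -0.002,"twist": -12}
  ]
}}

```text
t: 12.65
eef_pos: [0.5606, 0.0598, 0.1388]
ee_rot: [-1.613, 1.566, 0.343]
force: [1.3, 0.3, 0.6]
width: 0.0009
```

Call:
{"method": "jog_arm", "body": {
  "motion": [
    {"dx": 0,"dy": 0,"dz": 0,"twist": 0},
    {"dx": 0,"dy": 0,"dz": 0,"twist": 0},
    {"dx": 0,"dy": 0,"dz": 0,"twist": 0},
    {"dx": 0,"dy": 0,"dz": 0,"twist": 0},
    {"dx": 0,"dy": 0,"dz": 0,"twist": 0},
    {"dx": 0,"dy": 0,"dz": 0,"twist": 0}
  ],
  "gripper": 0.056,
  "newtons": 20
}}

```text
t: 13.15
eef_pos: [0.5577, 0.059, 0.1375]
ee_rot: [1.562, 1.571, -2.769]
force: [0.6, 0.4, 0.0]
width: 0.035
```

```bash
python3 look.py 13 wrist side
python3 - <<'E'
from h import *
from station import arm
st=arm.get_state();p=np.load("pose.npy");print(delta(st,tw(p,(0,0,86))[0],p[2]+np.radians(110)))
E
```

```text
13.15 [0.55767636 0.05902779 0.1375388 ] F [0.6  0.42 0.01] M [ 0.142 -0.146  0.039] Mz knob 0.039 ctrl [-0.1 -0.5] yaw 109.94 0.03503258512692282 [ 0.45  0.26 -0.38 -0.   -0.93 -1.64]
({'dx': np.float64(0.0516), 'dy': np.float64(-0.0002), 'dz': np.float64(0.0004), 'twist': np.float64(-0.05)}, np.float64(111.86))
```

View pics/wrist13.png

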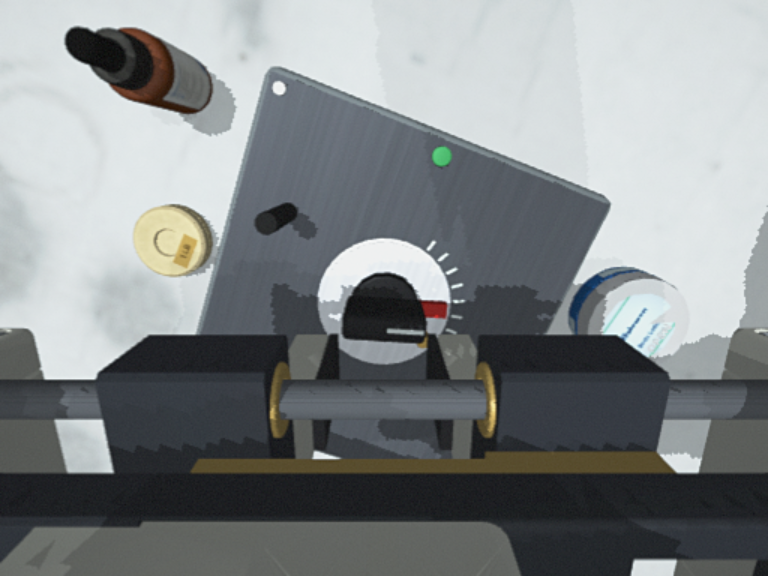

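View pics/side13.png

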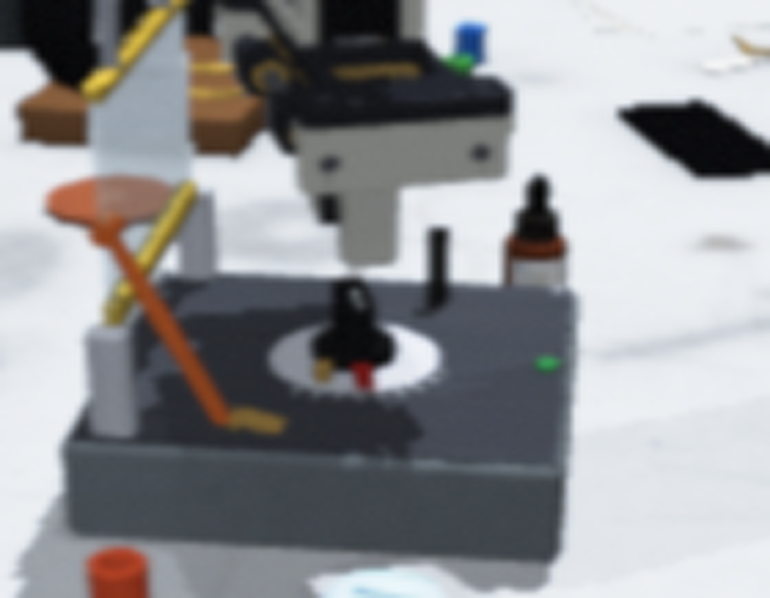

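Call:
{"method": "jog_arm", "body": {
  "motion": [
    {"dx": 0,"dy": 0,"dz": 0,"twist": 0},
    {"dx": 0,"dy": 0,"dz": 0,"twist": 0},
    {"dx": 0,"dy": 0,"dz": 0,"twist": 0},
    {"dx": 0,"dy": 0,"dz": 0,"twist": 0},
    {"dx": 0,"dy": 0,"dz": 0,"twist": 0},
    {"dx": 0,"dy": 0,"dz": 0,"twist": 0},
    {"dx": 0.01,"dy": 0,"dz": 0,"twist": 0},
    {"dx": 0.02,"dy": 0,"dz": 0,"twist": 0},
    {"dx": 0.03,"dy": 0,"dz": 0,"twist": 0},
    {"dx": 0.04,"dy": 0,"dz": 0,"twist": 0},
    {"dx": 0.051,"dy": 0,"dz": 0,"twist": 0},
    {"dx": 0.051,"dy": 0,"dz": 0,"twist": 0}
  ]
}}

```text
t: 14.25
eef_pos: [0.5562, 0.0585, 0.0835]
ee_rot: [1.525, 1.566, -2.807]
force: [-0.0, -0.8, -0.8]
width: 0.0559
```

```bash
python3 look.py 14 side
```

```text
14.25 [0.55622934 0.05854127 0.08350945] F [-0.04 -0.75 -0.77] M [ 0.057 -0.065  0.004] Mz knob 0.005 ctrl [-1.6 -0.9] yaw 109.93 0.05592287574269788 [ 0.45  0.32 -0.44 -0.   -0.82 -1.64]
```

View pics/side14.png

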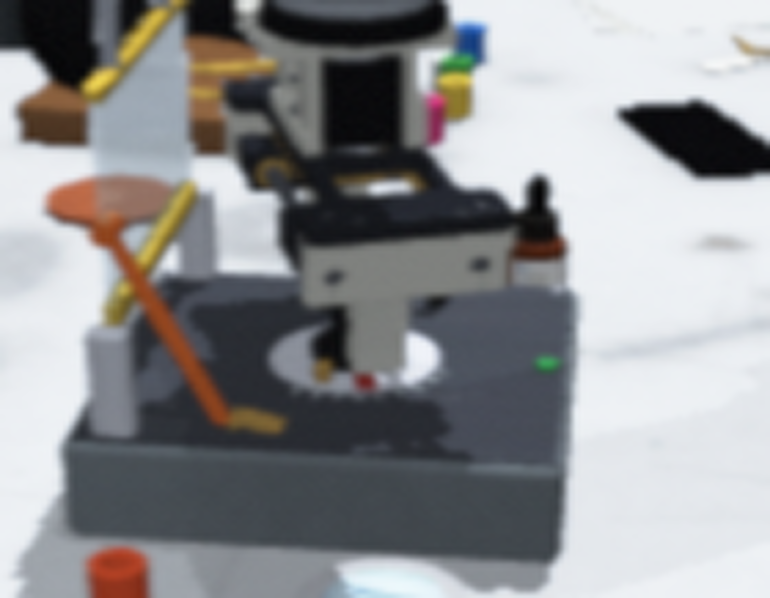

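Call:
{"method": "jog_arm", "body": {
  "motion": [
    {"dx": -0.002,"dy": 0,"dz": 0,"twist": 0},
    {"dx": -0.002,"dy": 0,"dz": 0,"twist": 0},
    {"dx": -0.002,"dy": 0,"dz": 0,"twist": 0},
    {"dx": -0.002,"dy": 0,"dz": 0,"twist": 0},
    {"dx": -0.002,"dy": 0,"dz": 0,"twist": 0},
    {"dx": -0.002,"dy": 0,"dz": 0,"twist": 0}
  ],
  "gripper": 0.03,
  "newtons": 20
}}

```text
t: 14.8
eef_pos: [0.5583, 0.0597, 0.0893]
ee_rot: [-1.33, 1.569, 0.623]
force: [-1.6, 4.9, 5.2]
width: 0.0402
```

```bash
python3 look.py 15 side
```

```text
14.8 [0.55827413 0.05974572 0.08931249] F [-1.64  4.93  5.16] M [ 1.866  0.9   -0.069] Mz knob -0.066 ctrl [0.5 0.2] yaw 109.98 0.04016426108201841 [ 0.46  0.32 -0.43 -0.   -0.82 -1.64]
```

View pics/side15.png

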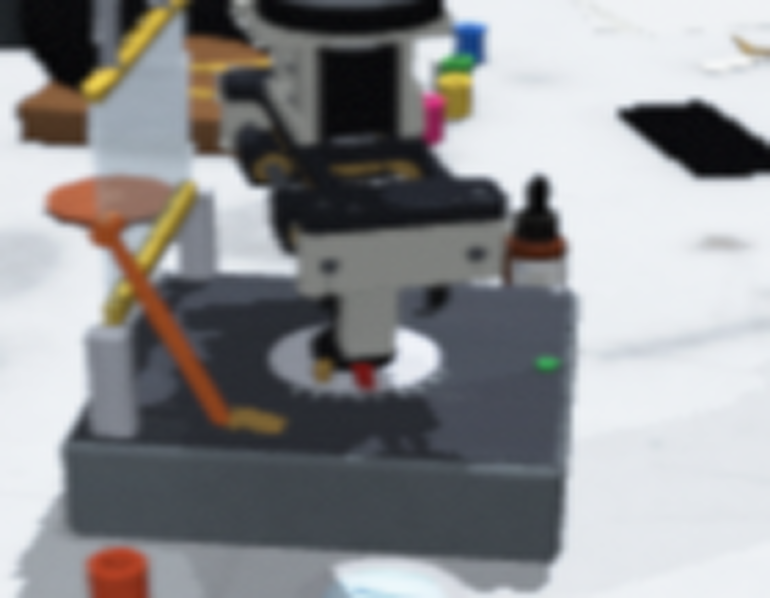

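Call:
{"method": "jog_arm", "body": {
  "motion": [
    {"dx": 0,"dy": 0,"dz": 0.001,"twist": 0},
    {"dx": 0,"dy": 0,"dz": 0.001,"twist": 0},
    {"dx": 0,"dy": 0,"dz": 0.001,"twist": 1},
    {"dx": 0,"dy": 0,"dz": 0.001,"twist": 2},
    {"dx": 0,"dy": 0,"dz": 0.001,"twist": 3},
    {"dx": 0,"dy": 0,"dz": 0.001,"twist": 4},
    {"dx": 0,"dy": 0,"dz": 0.001,"twist": 4}
  ],
  "newtons": 40
}}

```text
t: 15.43
eef_pos: [0.5582, 0.0598, 0.0893]
ee_rot: [-1.978, 1.569, -0.096]
force: [0.4, -0.4, 6.7]
width: 0.0397
```

```bash
python3 look.py 16
```

```text
15.4333 [0.5582073  0.05983721 0.08931416] F [ 0.41 -0.36  6.73] M [-0.172 -0.172 -0.003] Mz knob -0.004 ctrl [0.4 0.3] yaw 105.92 0.03974788188130024 [ 0.46  0.32 -0.43  0.   -0.82 -1.72]
```

Call:
{"method": "jog_arm", "body": {
  "motion": [
    {"dx": 0,"dy": 0,"dz": 0,"twist": 1},
    {"dx": 0,"dy": 0,"dz": 0,"twist": 2},
    {"dx": 0,"dy": 0,"dz": 0,"twist": 3},
    {"dx": 0,"dy": 0,"dz": 0,"twist": 4},
    {"dx": 0,"dy": 0,"dz": 0,"twist": 5}
  ]
}}

```text
t: 15.85
eef_pos: [0.5582, 0.0598, 0.0893]
ee_rot: [-1.945, 1.569, -0.15]
force: [-1.3, -0.4, 6.0]
width: 0.0395
```

```bash
python3 look.py 17 side
```

```text
15.85 [0.55823711 0.05977043 0.08930245] F [-1.26 -0.38  6.04] M [-0.293 -0.277  0.109] Mz knob 0.109 ctrl [0.4 0.3] yaw 100.94 0.039497736688446826 [ 0.46  0.32 -0.43  0.   -0.82 -1.8 ]
```

View pics/side17.png

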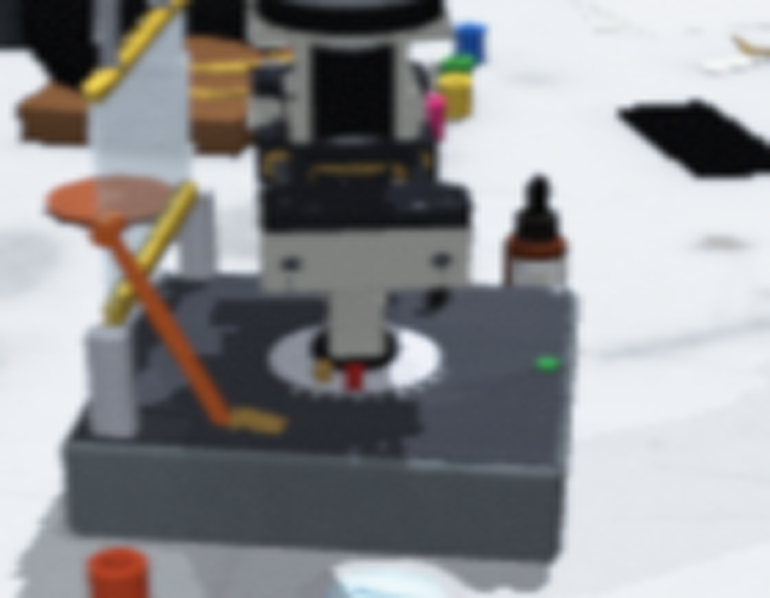

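Call:
{"method": "jog_arm", "body": {
  "motion": [
    {"dx": 0,"dy": 0,"dz": 0,"twist": 1},
    {"dx": 0,"dy": 0,"dz": 0,"twist": 2},
    {"dx": 0,"dy": 0,"dz": 0,"twist": 3},
    {"dx": 0,"dy": 0,"dz": 0,"twist": 4},
    {"dx": 0,"dy": 0,"dz": 0,"twist": 4}
  ]
}}

```text
t: 16.32
eef_pos: [0.5583, 0.0597, 0.0893]
ee_rot: [-1.91, 1.569, -0.185]
force: [0.9, -1.3, 5.4]
width: 0.04
```

```bash
python3 look.py 18 side
```

```text
16.3167 [0.55825394 0.0597252  0.08932971] F [ 0.91 -1.31  5.39] M [-0.454 -0.256  0.011] Mz knob 0.01 ctrl [0.5 0.2] yaw 96.92 0.03997179434332431 [ 0.46  0.32 -0.43  0.   -0.82 -1.87]
```

View pics/side18.png

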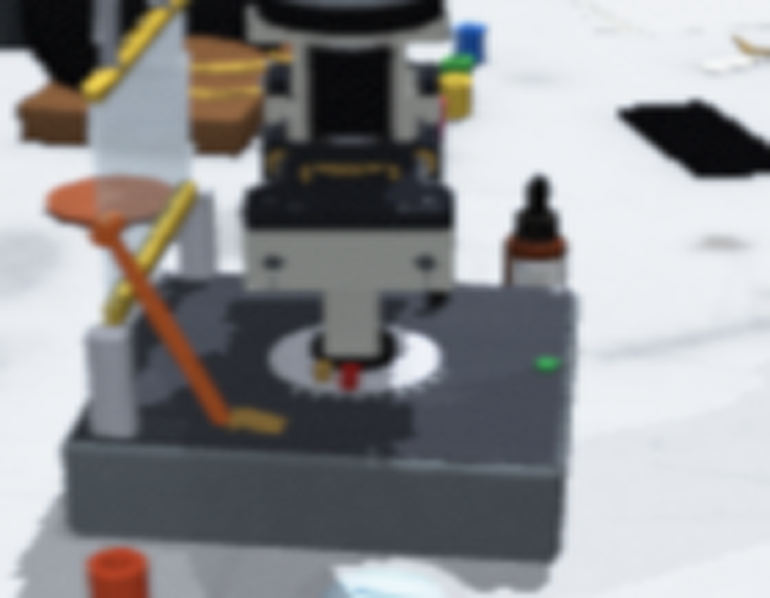

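Call:
{"method": "jog_arm", "body": {
  "motion": [
    {"dx": 0,"dy": 0,"dz": 0,"twist": 0.5},
    {"dx": 0,"dy": 0,"dz": 0,"twist": 1},
    {"dx": 0,"dy": 0,"dz": 0,"twist": 1.5},
    {"dx": 0,"dy": 0,"dz": 0,"twist": 2},
    {"dx": 0,"dy": 0,"dz": 0,"twist": 2}
  ]
}}

```text
t: 16.78
eef_pos: [0.5582, 0.0597, 0.0893]
ee_rot: [-1.926, 1.569, -0.236]
force: [0.1, -1.4, 5.6]
width: 0.0397
```

```bash
python3 look.py 19
```

```text
16.7833 [0.55822298 0.05970087 0.08930298] F [ 0.14 -1.36  5.55] M [-0.55  -0.3    0.021] Mz knob 0.02 ctrl [0.4 0.2] yaw 94.96 0.03968186087419705 [ 0.46  0.32 -0.43  0.   -0.82 -1.91]
```

Call:
{"method": "jog_arm", "body": {
  "motion": [
    {"dx": 0,"dy": 0,"dz": 0,"twist": 0.5},
    {"dx": 0,"dy": 0,"dz": 0,"twist": 1},
    {"dx": 0,"dy": 0,"dz": 0,"twist": 1},
    {"dx": 0,"dy": 0,"dz": 0,"twist": 1}
  ]
}}

```text
t: 17.12
eef_pos: [0.5583, 0.0597, 0.0893]
ee_rot: [-1.909, 1.569, -0.235]
force: [0.4, -1.8, 5.6]
width: 0.0397
```

```bash
python3 look.py 20
```

```text
17.1167 [0.55825672 0.0596926  0.0893142 ] F [ 0.4  -1.8   5.57] M [-0.569 -0.286 -0.039] Mz knob -0.04 ctrl [0.5 0.2] yaw 93.98 0.039741985436769524 [ 0.46  0.32 -0.43  0.   -0.82 -1.92]
```

Call:
{"method": "jog_arm", "body": {
  "motion": [
    {"dx": 0,"dy": 0,"dz": 0,"twist": 0.5},
    {"dx": 0,"dy": 0,"dz": 0,"twist": 1},
    {"dx": 0,"dy": 0,"dz": 0,"twist": 1},
    {"dx": 0,"dy": 0,"dz": 0,"twist": 1}
  ]
}}

```text
t: 17.45
eef_pos: [0.5582, 0.0597, 0.0893]
ee_rot: [-1.886, 1.569, -0.23]
force: [-0.2, -1.7, 6.1]
width: 0.0397
```

```bash
python3 look.py 21 side
```

```text
17.45 [0.55824986 0.05965573 0.08929527] F [-0.17 -1.68  6.1 ] M [-0.564 -0.305 -0.013] Mz knob -0.014 ctrl [0.5 0.1] yaw 92.98 0.039688173391036814 [ 0.46  0.32 -0.43  0.   -0.82 -1.94]
```

View pics/side21.png

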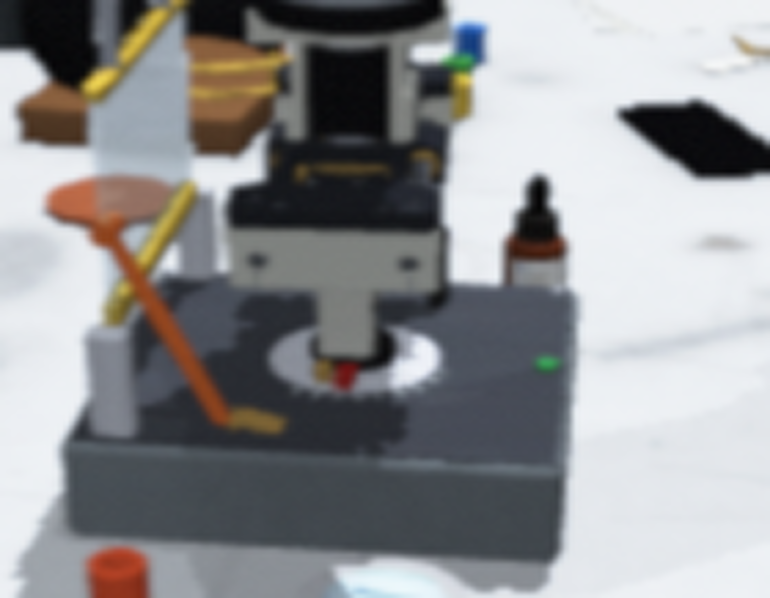

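Call:
{"method": "jog_arm", "body": {
  "motion": [
    {"dx": 0,"dy": 0,"dz": 0,"twist": 0.5},
    {"dx": 0,"dy": 0,"dz": 0,"twist": 1},
    {"dx": 0,"dy": 0,"dz": 0,"twist": 1}
  ]
}}

```text
t: 17.75
eef_pos: [0.5582, 0.0597, 0.0893]
ee_rot: [-1.916, 1.569, -0.278]
force: [0.2, -1.2, 5.4]
width: 0.0394
```

```bash
python3 look.py 22
```

```text
17.75 [0.55824966 0.05966279 0.0893118 ] F [ 0.24 -1.25  5.43] M [-0.56  -0.299 -0.071] Mz knob -0.071 ctrl [0.5 0.1] yaw 91.96 0.039391061783813394 [ 0.46  0.32 -0.43  0.   -0.82 -1.96]
```

Call:
{"method": "jog_arm", "body": {
  "motion": [
    {"dx": 0,"dy": 0,"dz": 0,"twist": 0.5},
    {"dx": 0,"dy": 0,"dz": 0,"twist": 1},
    {"dx": 0,"dy": 0,"dz": 0,"twist": 1}
  ]
}}

```text
t: 18.0
eef_pos: [0.5582, 0.0596, 0.0893]
ee_rot: [-1.893, 1.569, -0.272]
force: [0.3, -1.7, 6.1]
width: 0.0397
```

```bash
python3 look.py 23
```

```text
18.0 [0.55824357 0.0596445  0.08932329] F [ 0.27 -1.65  6.07] M [-0.641 -0.319  0.043] Mz knob 0.042 ctrl [0.4 0.1] yaw 90.96 0.03972667457898936 [ 0.46  0.32 -0.43  0.   -0.82 -1.98]
```

```bash
cat > mz.py <<'E'
from h import *
from station import arm
import sys
p=np.load("pose.npy");k=np.array([*p[:2],.09]);v=[];N=int(sys.argv[1])
for i in range(N):
    st=arm.get_state();v.append((st['moment']+np.cross(st['eef_pos']-k,st['force']))[2]); im=arm.grab_frame("side")
    e=(st['joint_efforts'][5])
    v[-1]=(v[-1],e,np.degrees(np.arctan2(*Ro.from_euler('xyz',st['ee_rot']).as_matrix()[[1,0],2])-p[2]))
print(st['t'],np.mean(v,0).round(3),np.std(v,0).round(3),st['force'].round(1),st['width'])
E
python3 mz.py 5
```

```text
18.2 [ 7.0000e-03 -3.9000e-02  9.0975e+01] [0.039 0.069 0.009] [ 1.8 -1.5  6. ] 0.039369690814841235
```

Call:
{"method": "jog_arm", "body": {
  "motion": [
    {"dx": 0,"dy": 0,"dz": 0,"twist": 0.5},
    {"dx": 0,"dy": 0,"dz": 0,"twist": 1},
    {"dx": 0,"dy": 0,"dz": 0,"twist": 1}
  ]
}}

```text
t: 18.5
eef_pos: [0.5582, 0.0596, 0.0893]
ee_rot: [-1.883, 1.569, -0.28]
force: [0.3, -1.8, 6.6]
width: 0.0396
```

```bash
python3 mz.py 5
```

```text
18.7 [-2.1000e-02 -3.9000e-02  8.9973e+01] [0.029 0.069 0.012] [ 0.6 -1.5  6.7] 0.03985297097842739
```

Call:
{"method": "jog_arm", "body": {
  "motion": [
    {"dx": 0,"dy": 0,"dz": 0,"twist": 0.5},
    {"dx": 0,"dy": 0,"dz": 0,"twist": 1},
    {"dx": 0,"dy": 0,"dz": 0,"twist": 1}
  ]
}}

```text
t: 19.0
eef_pos: [0.5582, 0.0596, 0.0893]
ee_rot: [-1.898, 1.569, -0.312]
force: [-0.3, -1.3, 5.0]
width: 0.0396
```

```bash
python3 mz.py 3; python3 look.py 24 side
```

```text
19.1 [ 9.000e-03 -1.020e-01  8.897e+01] [0.018 0.07  0.012] [ 0.7 -1.5  5.6] 0.03972654554618254
19.15 [0.55824599 0.0596255  0.08932526] F [-0.22 -1.18  7.05] M [-0.616 -0.335  0.023] Mz knob 0.023 ctrl [0.4 0.1] yaw 88.98 0.03977332234173242 [ 0.46  0.32 -0.43  0.   -0.82 -2.01]
```

View pics/side24.png

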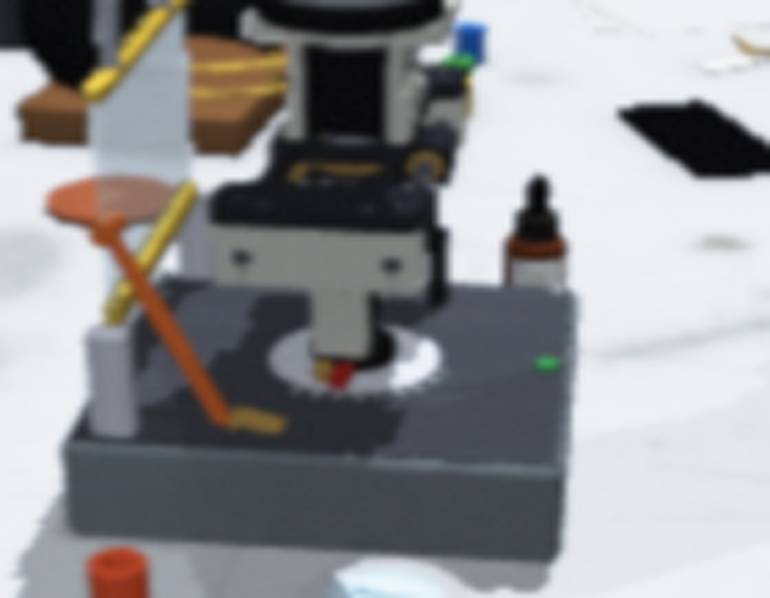

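Call:
{"method": "jog_arm", "body": {
  "motion": [
    {"dx": 0,"dy": 0,"dz": 0,"twist": 0.5},
    {"dx": 0,"dy": 0,"dz": 0,"twist": 1},
    {"dx": 0,"dy": 0,"dz": 0,"twist": 1}
  ]
}}

```text
t: 19.45
eef_pos: [0.5582, 0.0596, 0.0893]
ee_rot: [-1.931, 1.569, -0.363]
force: [1.2, -1.9, 5.6]
width: 0.0397
```

```bash
python3 mz.py 4
```

```text
19.6 [ 0.1   -0.161 87.985] [0.051 0.072 0.01 ] [-0.4 -1.6  6.8] 0.03967545188177997
```

Call:
{"method": "jog_arm", "body": {
  "motion": [
    {"dx": 0,"dy": 0,"dz": 0,"twist": 0.3},
    {"dx": 0,"dy": 0,"dz": 0,"twist": 0.5},
    {"dx": 0,"dy": 0,"dz": 0,"twist": 0.5}
  ]
}}

```text
t: 19.9
eef_pos: [0.5582, 0.0596, 0.0893]
ee_rot: [-1.956, 1.569, -0.396]
force: [0.3, -1.2, 6.6]
width: 0.0398
```

```bash
python3 mz.py 5
```

```text
20.1 [ 0.202 -0.2   87.499] [0.009 0.031 0.004] [-0.  -1.4  5.9] 0.03994383097480451
```

Call:
{"method": "jog_arm", "body": {
  "motion": [
    {"dx": 0,"dy": 0,"dz": 0,"twist": 0.2},
    {"dx": 0,"dy": 0,"dz": 0,"twist": 0.5},
    {"dx": 0,"dy": 0,"dz": 0,"twist": 0.5}
  ]
}}

```text
t: 20.4
eef_pos: [0.5582, 0.0596, 0.0893]
ee_rot: [-1.968, 1.569, -0.416]
force: [0.3, -1.4, 5.9]
width: 0.0396
```

```bash
python3 mz.py 5
```

```text
20.6 [ 0.212 -0.243 87.001] [0.028 0.04  0.006] [-0.9 -2.   6.7] 0.03971270382694051
```

Call:
{"method": "jog_arm", "body": {
  "motion": [
    {"dx": 0,"dy": 0,"dz": 0,"twist": 0.2},
    {"dx": 0,"dy": 0,"dz": 0,"twist": 0.5},
    {"dx": 0,"dy": 0,"dz": 0,"twist": 0.5}
  ]
}}

```text
t: 20.9
eef_pos: [0.5582, 0.0596, 0.0893]
ee_rot: [-1.966, 1.569, -0.423]
force: [-0.3, -1.9, 6.1]
width: 0.0397
```

```bash
python3 mz.py 5
```

```text
21.1 [ 0.26  -0.288 86.508] [0.021 0.04  0.006] [ 0.5 -1.8  5.3] 0.03995102838605681
```

Call:
{"method": "jog_arm", "body": {
  "motion": [
    {"dx": 0,"dy": 0,"dz": 0,"twist": 0.3},
    {"dx": 0,"dy": 0,"dz": 0,"twist": 0.8},
    {"dx": 0,"dy": 0,"dz": 0,"twist": 0.8}
  ]
}}

```text
t: 21.4
eef_pos: [0.5582, 0.0596, 0.0893]
ee_rot: [-1.985, 1.569, -0.456]
force: [0.6, -2.4, 5.7]
width: 0.0395
```

```bash
python3 mz.py 5; python3 look.py 25 side
```

```text
21.6 [ 0.303 -0.356 85.711] [0.052 0.066 0.008] [ 0.1 -1.5  6.4] 0.04002122473326624
21.65 [0.55816777 0.05958524 0.08931014] F [ 0.86 -1.99  6.45] M [-0.595 -0.251  0.343] Mz knob 0.343 ctrl [0.4 0.1] yaw 85.72 0.03976650656915872 [ 0.46  0.32 -0.43  0.   -0.82 -2.07]
```

View pics/side25.png

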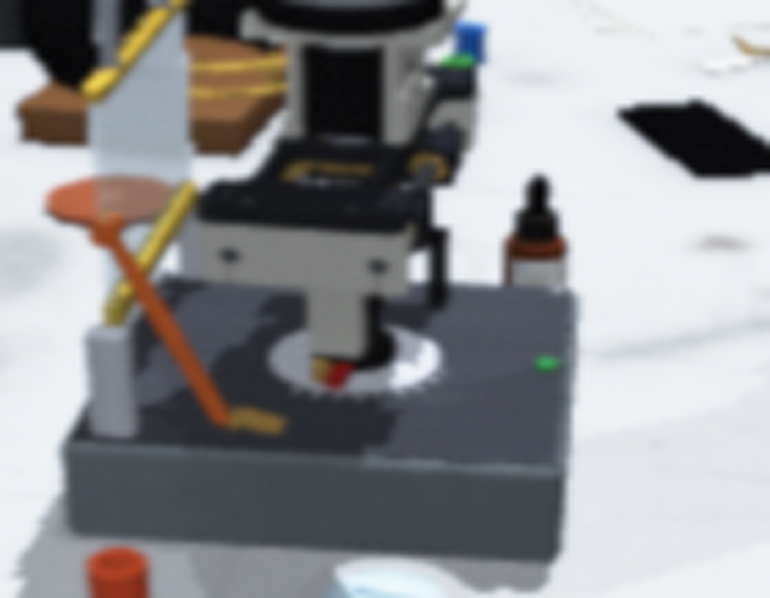

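Call:
{"method": "jog_arm", "body": {
  "motion": [
    {"dx": 0,"dy": 0,"dz": 0,"twist": 0.3},
    {"dx": 0,"dy": 0,"dz": 0,"twist": 0.5},
    {"dx": 0,"dy": 0,"dz": 0,"twist": 0.5}
  ]
}}

```text
t: 21.95
eef_pos: [0.5581, 0.0596, 0.0893]
ee_rot: [-2.012, 1.569, -0.491]
force: [0.3, -1.8, 6.9]
width: 0.0397
```

```bash
python3 mz.py 6
```

```text
22.2 [ 0.382 -0.406 85.224] [0.033 0.029 0.005] [ 0.9 -1.2  6.3] 0.03983036897105087
```

A firm press has been reached: 0.38 N m at the tool, so about 0.32 N m at the post (about 11 N). Releasing now.

Call:
{"method": "jog_arm", "body": {
  "motion": [
    {"dx": 0,"dy": 0,"dz": 0,"twist": 0},
    {"dx": 0,"dy": 0,"dz": 0,"twist": 0},
    {"dx": 0,"dy": 0,"dz": 0,"twist": 0},
    {"dx": 0,"dy": 0,"dz": 0,"twist": 0},
    {"dx": 0,"dy": 0,"dz": 0,"twist": 0},
    {"dx": 0,"dy": 0,"dz": 0,"twist": 0},
    {"dx": 0,"dy": 0,"dz": 0,"twist": 0}
  ],
  "gripper": 0.058
}}

```text
t: 22.83
eef_pos: [0.5574, 0.06, 0.0884]
ee_rot: [2.009, 1.571, -2.755]
force: [0.1, 0.5, 0.2]
width: 0.058
```

Call:
{"method": "jog_arm", "body": {
  "motion": [
    {"dx": -0.01,"dy": 0,"dz": 0,"twist": 0},
    {"dx": -0.03,"dy": 0,"dz": 0,"twist": 0},
    {"dx": -0.05,"dy": 0,"dz": 0,"twist": 0},
    {"dx": -0.07,"dy": 0,"dz": 0,"twist": 0},
    {"dx": -0.09,"dy": 0.02,"dz": 0,"twist": 0},
    {"dx": -0.12,"dy": 0.05,"dz": 0,"twist": 0},
    {"dx": -0.15,"dy": 0.08,"dz": 0,"twist": 0},
    {"dx": -0.18,"dy": 0.09,"dz": 0,"twist": 0},
    {"dx": -0.18,"dy": 0.09,"dz": 0,"twist": 0},
    {"dx": -0.18,"dy": 0.09,"dz": 0,"twist": 0}
  ]
}}

```text
t: 23.67
eef_pos: [0.4679, 0.0652, 0.2718]
ee_rot: [-1.007, 1.565, 0.513]
force: [0.2, -0.3, -0.3]
width: 0.0579
```

```bash
python3 look.py 26 side wrist scene
```

```text
23.6667 [0.4679103  0.06515871 0.27184703] F [ 0.18 -0.28 -0.32] M [ 0.037 -0.19  -0.002] Mz knob 0.023 ctrl [-89.7   8.6] yaw 85.22 0.057902725164440214 [ 0.56 -0.01 -0.36  0.   -1.21 -2.18]
```

View pics/side26.png

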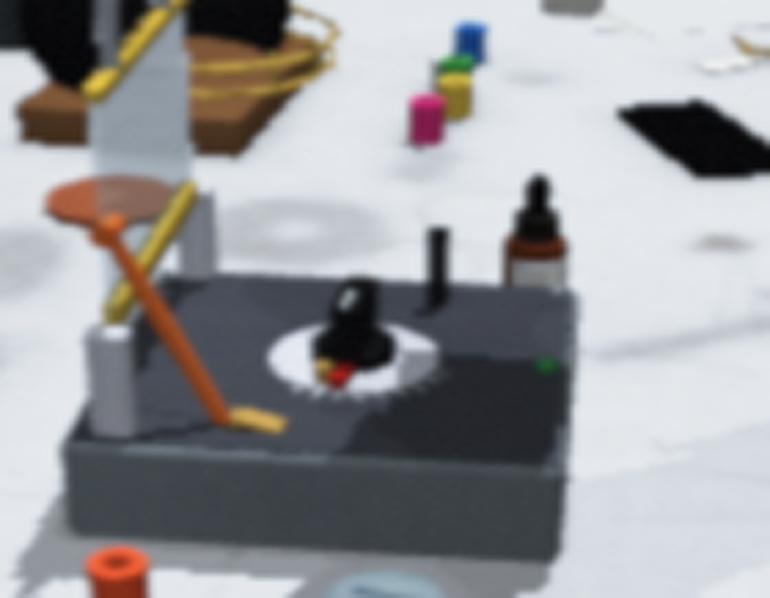

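View pics/wrist26.png

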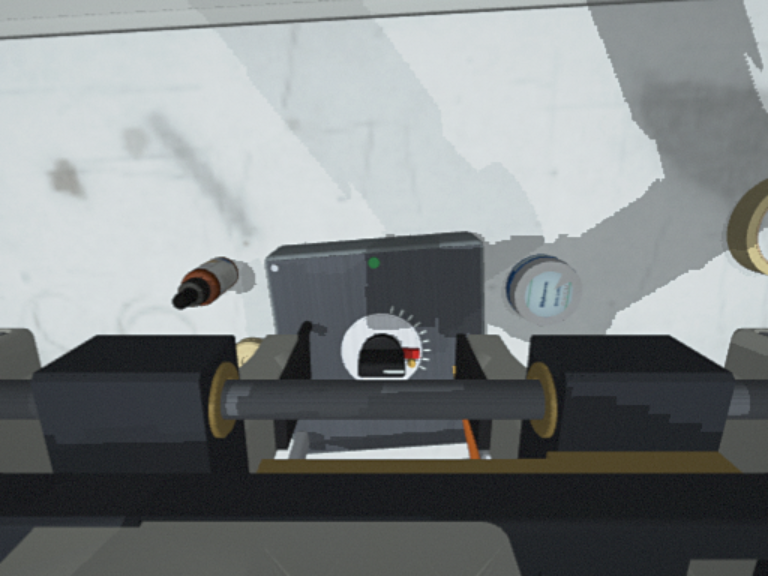

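View pics/scene26.png

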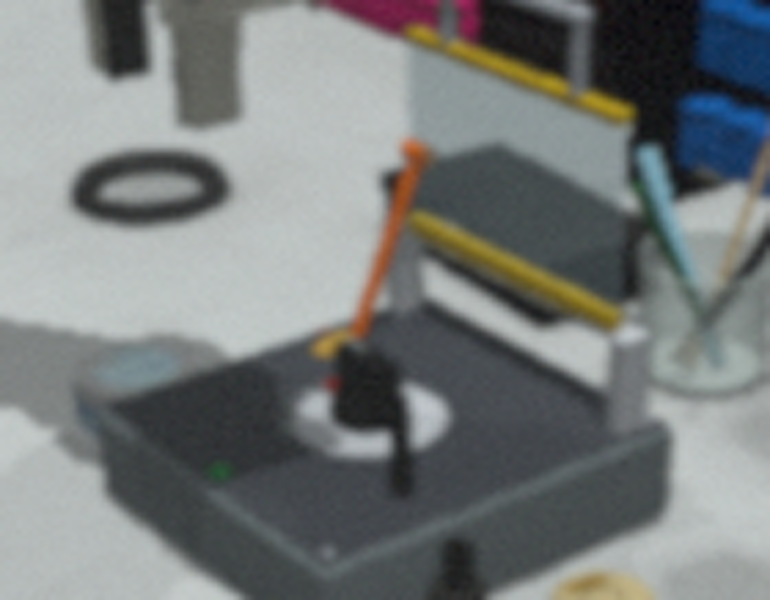

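```bash
python3 -c "
from station import arm
arm.job_done()"
```

```text
the job is handed in; nothing more can be done
```

The job is handed in: the guard stands propped open by itself and the knob's pointer rests against the brass stop post. It took about 24 s of the 72 s allowed.

- **Guard:** I pinched the lift bar and swung it back to about 2.0 rad. I eased it forward to about 1.65 rad and let go. The last pictures show the stay's foot behind the catch and the guard upright.
- **Knob:** Gripping across the bar would have put the gripper's body into the raised guard. I therefore nudged the bar round with closed fingertips to about 70° clockwise, then gripped it end to end and twisted in steps of 4–5° down to 0.5°. The moment stayed near zero until the stop. It then climbed to 0.38 N m at the tool, which I take as about 11 N at the post after the knob's friction.
- **Last checks:** After release the pictures show the pointer against the post. The dropper, wax pot, weight and finger insert look undisturbed, and the hand is clear with about zero force.
- **Readings that disagreed:** Single moment readings were noisy by about 0.05 N m, so near the stop I averaged several. They did not show the knob's own friction clearly. The 0.38 N m was still inside the safe range at any friction from 0 to the stated 0.06 N m. The moment climbed a little more slowly than the stated cushion stiffness in places; I put that down to give in the grip.

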